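# Turn and lock the pipette carousel, then hang the pipette

## Robot

A 7-joint arm with a two-finger parallel gripper is mounted at the origin on the work surface. World frame = base frame: x ahead of the robot, y to its left, z up, the work surface at z = 0. Lengths are in m, angles in rad, forces in N, time in s.
With the tool pointing down it reaches from about 0.375 to 0.925 m from the base axis. Payload 3.1 kg.
Tool frame: the origin (TCP) lies on the centre line of the jaws, within the pads' length; the fingertips stand 19 mm ahead of it and the grasp point (between the pads) is the TCP; z points along the fingers, y is the direction in which the jaws open and shut (so a half turn about z gives the same grasp; the last joint's range is limited). The gripper opens to 85 mm and grips with 20 to 120 N. Pads are 22 mm wide; open, the fingers measure 114 mm over their backs; the gripper's body (76 mm by 85 mm) begins 54 mm behind the grasp point. The pads swing forward as they close: fully open they stand 13 mm farther back than shut.
Start: joints at [1.153, 0.383, 0.044, 1.598, -0.018, 1.161, -0.05], TCP at [0.204, -0.617, 0.25] pointing down, gripper open.
Joint ranges: [-2.61, 2.61], [-0.41, 2.15], [-1.48, 1.57], [0, 2.5], [-1.57, 4.71], [0.05, 1.97], [-2.85, 2.85]. Speed limits (rad/s): [2.79, 2.79, 3.14, 3.14, 3.14, 3.14, 3.14].

## Interface

Orientations are given as a unit quaternion [x, y, z, w].
In Python, from bench import env, eyes, ticket, find_in, regions_of, tip_of gives the robot as it stands.
- The arm moves only by the tool carry_out, never from a script. Its argument "commands" is a list that holds one entry, the list of rows, each a list of 5 numbers: the gripper's target within -1 to 1 (shut at 1, half-way at 0, fully open at -1), then the shift along the world's x, y, z in units of 40 mm (1.0 is 40 mm), then the turn about the world's z in units of 6 degrees (1.0 is 6 degrees). A call has exactly 10 rows; each row is the pose to reach, as a shift and turn from the pose commanded when the call began; what a row does not reach only later rows make up. A row lasts 1/10 s, in which the tool goes at most 50 mm and 8.59 degrees, less where a joint would pass 70% of its speed; a pose out of reach is approached as far as the arm can. A call with a gripper value outside its range is refused whole. The fingers move at their own pace and stop on an object; "grip_force" is the grip in N (left out, the last holds). Time passes only in rows, so rows that repeat a pose let the fingers close, or fill a call up. It gives the time, the measured TCP pose, the force and the opening at its end, in the units of the state.
- env.observe(): the state, without advancing time (a new reading comes with each control period).
- eyes.get_image(name): name is "scene" or "side" or "wrist"; returns a dict with "image" (480x640x3 uint8, blue, green, red), "intrinsics" (3x3 intrinsics, pixels), "world_to_cam" (4x4, takes a point from world to camera coordinates); the wrist camera has in their place "T_tool_cam" (4x4, takes a point from camera to tool coordinates, whose origin is the TCP and whose axes are the flange's). Camera axes: x right, y down, z forward; pixel columns grow to the right and rows downward; lengths in m; the calibration is good to about 2 mm. A picture is of the moment at which its call begins: read the wrist's pose just before it. There is no depth.
- ticket.finish_job(): hands the job in, once; it reports no verdict.
Trained networks look in a picture, given as the dict that the camera call returned (one of the last four; its "shot" number tells which), for a name from the list of things; names that differ only in an ending like _2 or _b are one class to them, and where a whole thing is asked for, a point or a joint stands for the part that bears it (a point fixed in the world has none). Each returns a list of dicts, best first, with "confidence" (0 to 1); they miss things now and then, are a little off and sometimes report something else, mostly with a low value. They report only what shows in the picture. A call takes as long as a camera call. They do not tell look-alikes from the thing itself.
- find_in(thing, picture): "point" ([x, y, z] in m, in world coordinates, good to about 4 mm: the middle of the surface that is visible of it).
- regions_of(thing, picture): "region" (480x640 bool, what is visible of it).
- tip_of(thing, picture): "point" ([x, y, z] in m, in world coordinates, good to about 4 mm: a listed point, or the origin of a listed thing).
The state is a dict: "time_s": time; "joints": joint angles; "joint_vel": joint speeds; "joint_efforts": joint torques, N m; "tcp_pos": TCP position; "tcp_rot": TCP orientation; "ft_force": force on the tool from outside, world axes, zero at the start; "wrist_torque": the same for the moment, N m; "opening": finger opening in m.
Only numpy, scipy, OpenCV 4.12 (cv2) and the standard library are available. Lean on these libraries where they do the work, as an engineer would, in place of code of your own. Each camera call takes 0.05 s, during which the arm holds its last target.

## Task

Turn the pipette carousel until its empty fork is at the front, over the yellow tab, then lock it there by pushing the tapered lock pin fully home, through the rack's lug into the hole of the yellow bracket. Then gently hang the blue pipette upright in the empty fork, its collar down on the prongs; leave the pin in, keep the other pipettes hanging and do not disturb the rest of the bench.

Things in the scene. Friction and masses are not known exactly. Their poses are not given: they have to be found in the camera images.
- stand: Fixed stand of the pipette carousel: white round foot (190 mm diameter, 16 mm high), column, yellow lock bracket and yellow front marker tab on the bench. Origin on the carousel's axis at bench level, z up. Its -x axis is the FRONT (where the yellow tab lies, roughly towards the robot).
- front_station (a point): Fixed point on the front side, 140 mm from the carousel's axis and 180 mm above the bench: where the free fork must come. Axes as the stand.
- lock_hole (a point): Centre of the mouth of the hole in the yellow lock bracket (fixed, 12 mm thick, top 162 mm above the bench, 36 mm square), 90 mm from the axis and 45 degrees round from the front, on the robot's left of it (at stand x -64, y +64 mm). Hole straight through, upright, 16.5 mm diameter. The rack's lugs pass 8 mm above it.
- rack: Turning part of the carousel, turns either way about the upright axis, friction 0.25 N m, stays where it is left. Origin on the axis at bench level. Four white forks point to its -x (the free one), +x, +y, -y; between them four aluminium lugs. When its axes agree with the stand's, the free fork is at the front and a lug hole is over the bracket hole.
- lug_hole (a point): Mouth of the rack's lug hole that belongs over the bracket (moves with the rack, at rack x -64, y +64 mm, 180 mm above the bench = lug top). Lug 36 mm square, 10 mm thick; upright through hole 16.5 mm diameter.
- free_fork (a point): Seat point of the empty fork, on the prongs' top face, 140 mm from the axis, 180 mm above the bench; moves with the rack. Slot 22 mm wide, open outwards; two prongs 11 mm wide, 12 mm thick, 114 to 170 mm from the axis. A 5 mm lip at the prong ends (from 165 mm) and a 6 mm ridge (up to 115 mm) hold the collar: lower it between them.
- rack_knob (a point): Centre of the blue bar knob on top of the rack, on the axis, fixed to the rack: 60 mm long along rack x, 16 mm thick along rack y, 45 mm high (198 to 243 mm above the bench). Turning it turns the rack. Clear space around it to the pipettes is 90 mm or more.
- blue_handle (a point): Centre of the loose blue pipette's round white handle (24 mm diameter, 36 mm either way), z towards its button. Collar 44 mm diameter, 6 mm thick, underside 42 mm below this point; then a 17 mm shaft 60 mm long and a 48 mm tapered tip. 198 mm long in all, 0.10 to 0.17 kg. At the start it leans 40 degrees from upright, its z leaning towards the rest's +x.
- blue_collar (a point): Middle of the underside of the blue pipette's collar, 42 mm below the handle centre along its axis. Hung, it sits at the fork's seat point.
- pipette_blue: The blue pipette, origin at its lower tip, z along it to the button; 108 mm from tip to the underside of the collar.
- rest: Fixed grey sloping rest that holds the blue pipette by its shaft in a trough (30 mm wide, open above) with the collar on the trough's upper end. Foot 130 x 80 mm. Origin at bench level; trough rises towards its +x at 50 degrees above level. The handle stands free of it.
- pin_head (a point): Centre of the lock pin's round orange head (24 mm diameter, 42 mm long), z up the pin. Under it a steel collar 30 mm diameter, underside 26 mm below this point, then a 50 mm shank: 14 mm diameter for 22 mm, then a 28 mm taper to a 7 mm tip, 76 mm below this point. 0.09 to 0.15 kg. It starts upright in the parking block.
- pin_collar (a point): Middle of the underside of the lock pin's collar. Fully home it lies on the lug, 180 mm above the bench.
- pin_block: Fixed aluminium parking block of the lock pin, 70 x 70 x 56 mm, with a 17 mm through hole; origin at the centre of its underside.
- pipette_red: Pipette with red collar hanging in the rack, same shape; origin at its lower tip (72 mm above the bench).
- pipette_green: Pipette with green collar hanging in the rack; as the red one.
- pipette_yellow: Pipette with yellow collar hanging in the rack; as the red one.
- bottle: Bystander: amber glass bottle, blue cap, 64 mm diameter, 160 mm tall; origin at the centre of its underside.
- beaker: Bystander: clear glass beaker, 76 mm diameter, 95 mm tall; origin at the centre of its underside.
- jar: Bystander: white jar, red cap, 68 mm diameter, 85 mm tall; origin at the centre of its underside.
- tip_box: Bystander: blue box of yellow pipette tips, 85 x 120 mm, 59 mm tall; origin at the centre of its underside.
- timer: Bystander: small white bench timer, 50 x 70 mm, 29 mm tall; origin at the centre of its underside.
There are look-alikes about, which are no part of the job. Of the things that look like the part that bears pin_head, the smaller one is meant.

How it is judged:
On the way, in this order (a step that is already met when the one before it is completed fails the run):
1. the empty fork is brought to the front (within 20 mm) (horizontal distance between free_fork and front_station below 0.02 m), for 0.2 s.
2. the lock pin is fully home in the bracket with the empty fork at the front and the blue pipette not yet there (horizontal distance between free_fork and front_station below 0.01 m and horizontal distance between pin_collar and lock_hole below 0.005 m and z of pin_collar in the frame of stand between 0.176 and 0.1835 m and angle between pin_collar's own z axis and vertical below 0.12 rad and distance between blue_collar and free_fork above 0.06 m), for 0.2 s.
At the end, for the whole second after the job is handed in: Free fork within 10 mm of the front; lock pin upright (7 degrees), collar within 3.5 mm of the lug and 5 mm of the hole axis; blue pipette at rest, upright (7 degrees), collar within 8 mm sideways and 4 mm in height of the seat; the other three still hang upright (7 degrees, 6 mm) (horizontal distance between free_fork and front_station below 0.01 m and horizontal distance between pin_collar and lock_hole below 0.005 m and z of pin_collar in the frame of stand between 0.176 and 0.1835 m and angle between each of pin_collar, blue_collar, pipette_red, pipette_green, pipette_yellow's own z axis and vertical below 0.12 rad and horizontal distance between blue_collar and free_fork below 0.008 m and height (world z) of blue_collar between 0.176 and 0.184 m and linear speed of pipette_blue below 0.03 m/s and height (world z) of pipette_red between 0.066 and 0.078 m and height (world z) of pipette_green between 0.066 and 0.078 m and height (world z) of pipette_yellow between 0.066 and 0.078 m); the robot touches nothing.
It fails at once if the blue pipette is pressed or dropped on the carousel with over 60 N (contact force between pipette_blue and rack above 60 N).
It fails at once if a hanging pipette falls out of the rack (height (world z) of any of pipette_red, pipette_green, pipette_yellow below 0.055 m).
It fails at once if a bystander on the bench is pushed more than 40 mm (distance of any of bottle, beaker, jar, tip_box, timer from where it was at the start of the episode above 0.04 m).
It also fails if it takes over 72 s, if anything falls off the work surface, if the arm or the gripper's body presses on something with over 40 N, if the wrist force passes 120 N, or if a joint passes its speed limit or range.

## Working session

There is one attempt and no reset: what is moved stays moved. The work goes in short steps, Python scripts to look and compute and a tool call to move; the robot and the scene stay as the last step left them, time stands still between calls to the robot, and variables do not carry over. Pictures are saved under pics/ and viewed, and the job is handed in when it is done.

Besides the shell and the picture viewer there is one more tool, called after "Emit:" by a JSON object that holds its "api" and its "payload". carry_out: Moves the arm, as the interface text tells. Its arguments: {"type":"object","properties":{"commands":{"type":"array"},"grip_force":{"type":"number"}},"required":["commands"]}

```bash
ls; mkdir -p pics
cat > h.py <<'E'
import numpy as np, cv2
from bench import env, eyes, ticket, find_in, regions_of, tip_of
E
python3 - <<'E'
from h import *
s=env.observe(); print({k:np.round(v,3).tolist() for k,v in s.items()})
for n in ["scene","side"]:
    p=eyes.get_image(n); cv2.imwrite(f"pics/{n}0.png",p["image"])
    for t in ["stand","free_fork","rack_knob","lug_hole","pin_head","pin_collar","blue_handle","blue_collar","pipette_blue","rest","pin_block","lock_hole"]:
        try: print(n,t,[(np.round(d["point"],3).tolist(),round(d["confidence"],2)) for d in tip_of(t,p)[:4]])
        except Exception as e: print(t,e)
E
```

```text
pics
{'time_s': 0.0, 'joints': [1.153, 0.384, 0.044, 1.6, -0.018, 1.161, -0.05], 'joint_vel': [0.001, 0.001, 0.003, 0.001, 0.0, -0.001, 0.001], 'joint_efforts': [0.0, -43.346, 1.025, -24.951, 0.011, 0.011, 0.0], 'tcp_pos': [0.204, -0.616, 0.249], 'tcp_rot': [0.987, 0.159, -0.0, -0.001], 'ft_force': [0.597, 0.364, -0.288], 'wrist_torque': [-0.007, 0.037, 0.059], 'opening': 0.085}
scene stand [([0.598, 0.029, 0.001], 0.76)]
scene free_fork [([0.485, -0.054, 0.181], 0.81)]
scene rack_knob [([0.597, 0.025, 0.222], 0.72)]
scene lug_hole [([0.512, 0.04, 0.183], 0.69), ([0.458, -0.316, 0.059], 0.52)]
scene pin_head [([0.366, -0.32, 0.112], 0.72), ([0.456, -0.317, 0.081], 0.64)]
scene pin_collar [([0.358, -0.318, 0.076], 0.83), ([0.457, -0.315, 0.058], 0.64)]
scene blue_handle [([0.454, 0.288, 0.135], 0.66)]
scene blue_collar [([0.425, 0.294, 0.11], 0.54)]
scene pipette_blue [([0.458, -0.317, 0.06], 0.75), ([0.355, 0.304, 0.024], 0.43)]
scene rest [([0.416, 0.292, 0.005], 0.78)]
scene pin_block [([0.459, -0.319, 0.0], 0.75), ([0.683, -0.091, 0.074], 0.3)]
scene lock_hole [([0.547, 0.096, 0.1
[... 247 characters left out ...]
e lug_hole [([0.513, 0.041, 0.181], 0.75), ([0.682, -0.405, -0.001], 0.38)]
side pin_head [([0.361, -0.323, 0.107], 0.54), ([0.599, -0.476, 0.001], 0.5), ([0.458, -0.314, 0.082], 0.46), ([0.603, 0.026, 0.218], 0.3)]
side pin_collar [([0.462, -0.317, 0.055], 0.65), ([0.359, -0.318, 0.068], 0.49), ([0.596, 0.299, 0.0], 0.26)]
side blue_handle [([0.451, 0.286, 0.141], 0.89)]
side blue_collar [([0.425, 0.298, 0.104], 0.62), ([0.681, -0.089, 0.073], 0.39)]
side pipette_blue [([0.358, 0.298, 0.024], 0.67), ([0.459, -0.315, 0.082], 0.39)]
side rest [([0.6, 0.026, 0.002], 0.5)]
side pin_block [([0.458, -0.318, 0.001], 0.69), ([0.713, 0.106, 0.073], 0.48), ([0.584, 0.51, 0.0], 0.2)]
side lock_hole []
```

View pics/scene0.png

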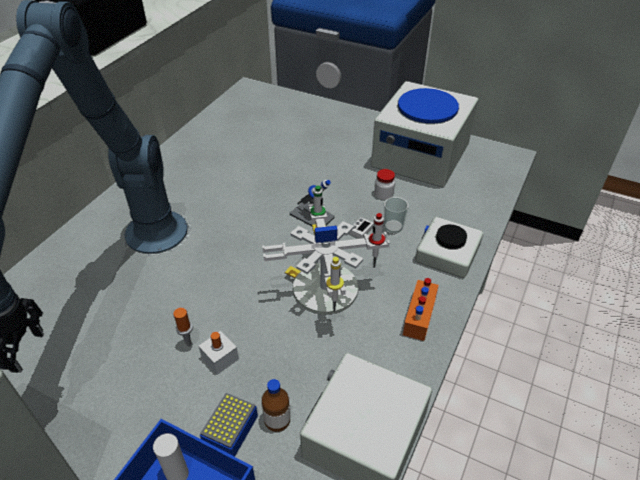

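View pics/side0.png

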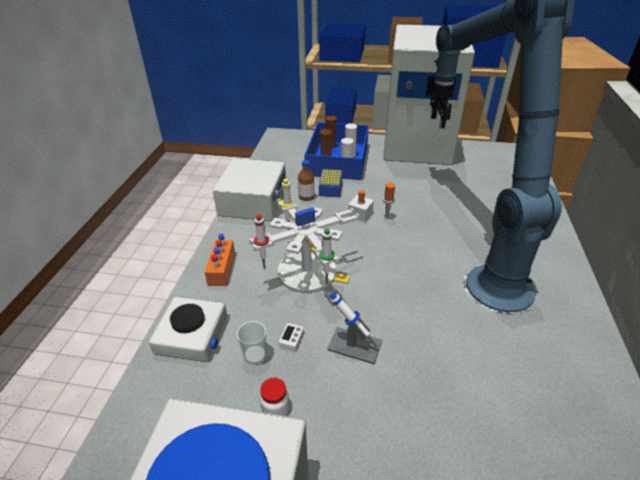

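Run:
```python
from h import *
a=cv2.imread("pics/scene0.png");b=cv2.imread("pics/side0.png")
A=cv2.resize(a[180:380,150:400],(750,600),interpolation=2);B=cv2.resize(b[160:300,220:420],(800,560),interpolation=2)
cv2.imwrite("pics/c1.png",A);cv2.imwrite("pics/c2.png",B)
for n in ["scene","side"]:
    p=eyes.get_image(n); K=p["intrinsics"];T=p["world_to_cam"]; np.savez(n+"cal.npz",K=K,T=T)
    hsv=cv2.cvtColor(p["image"],cv2.COLOR_BGR2HSV); m=cv2.inRange(hsv,(20,140,120),(32,255,255))
    nn,l,st,c=cv2.connectedComponentsWithStats(m)
    for i in range(1,nn):
        if st[i,4]>8:
            u,v=c[i]; R=T[:3,:3]; o=-R.T@T[:3,3]; d=R.T@np.linalg.solve(K,[u,v,1])
            f=lambda z:np.round(o+d*(z-o[2])/d[2],3)
            print(n,st[i,4],np.round(c[i]),"z0.003",f(.003),"z.162",f(.162))
```

```text
scene 12 [314. 226.] z0.003 [0.449 0.246 0.003] z.162 [0.529 0.093 0.162]
scene 21 [335. 259.] z0.003 [0.575 0.144 0.003] z.162 [0.64  0.004 0.162]
scene 84 [293. 271.] z0.003 [0.484 0.04  0.003] z.162 [ 0.56  -0.088  0.162]
scene 84 [335. 284.] z0.003 [0.619 0.051 0.003] z.162 [ 0.678 -0.078  0.162]
side 16 [285. 180.] z0.003 [ 0.79  -0.498  0.003] z.162 [ 0.724 -0.248  0.162]
side 35 [286. 204.] z0.003 [ 0.748 -0.333  0.003] z.162 [ 0.689 -0.109  0.162]
side 9 [312. 249.] z0.003 [ 0.599 -0.082  0.003] z.162 [0.563 0.101 0.162]
side 95 [341. 278.] z0.003 [0.484 0.043 0.003] z.162 [0.467 0.207 0.162]
```

View pics/c1.png

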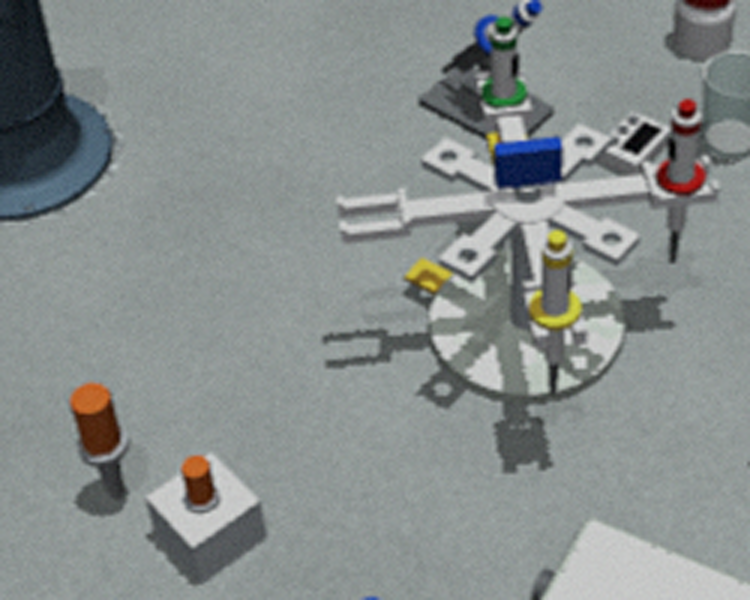

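View pics/c2.png

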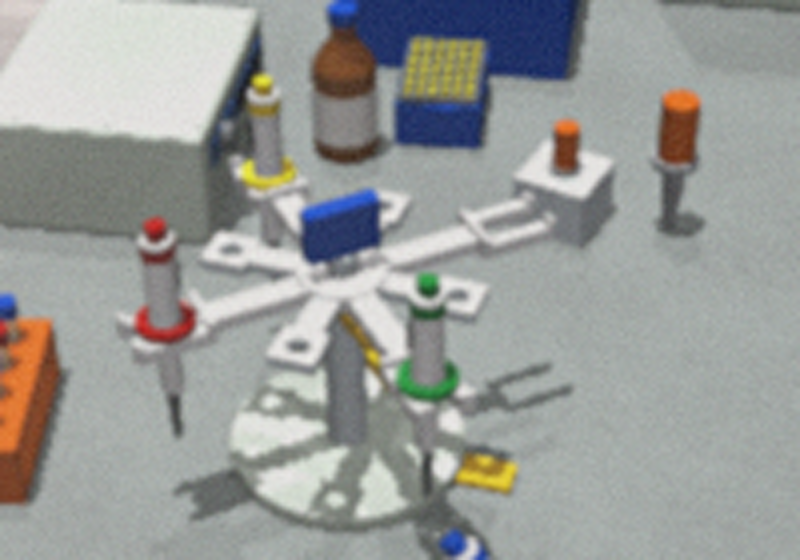

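Emit:
{"api": "carry_out", "payload": {"commands": [[[-1,0.5,0.8,0.5,0.2],[-1,1,1.6,1,0.4],[-1,1.5,2.4,1.5,0.6],[-1,2,3.2,2,0.8],[-1,2.5,4,2.5,1],[-1,3,4.8,2.75,1.2],[-1,3.5,5.6,2.75,1.4],[-1,4,6.4,2.75,1.6],[-1,4.5,7.2,2.75,1.8],[-1,5,8,2.75,2]]]}}

```text
time_s: 2.4
tcp_pos: [0.4049, -0.2957, 0.3606]
tcp_rot: [0.965, 0.262, 0.0, 0.0]
ft_force: [0.8, -1.2, -0.2]
opening: 0.0853
```

Emit:
{"api": "carry_out", "payload": {"commands": [[[-1,0.6,1,0,0.1],[-1,1.2,2,0,0.2],[-1,1.8,3,0,0.3],[-1,2.4,4,0,0.4],[-1,3,5,0,0.5],[-1,3.5,5.8,0,0.6],[-1,4,6.6,0,0.8],[-1,4.5,7.4,0,0.8],[-1,4.9,8.1,0,0.8],[-1,4.9,8.1,0,0.8]]]}}

```text
time_s: 3.4
tcp_pos: [0.6012, 0.034, 0.3602]
tcp_rot: [0.952, 0.306, 0.001, -0.002]
ft_force: [-0.3, 0.4, -0.7]
opening: 0.0854
```

Run:
```python
from h import *
s=env.observe(); print(s["time_s"],s["tcp_pos"],s["tcp_rot"],s["joints"])
p=eyes.get_image("wrist"); print(p["intrinsics"],p["T_tool_cam"]); cv2.imwrite("pics/w1.png",p["image"])
for t in ["free_fork","rack_knob","lug_hole","lock_hole","stand","pipette_green"]:
    print(t,[(np.round(d["point"],3).tolist(),round(d["confidence"],2)) for d in tip_of(t,p)[:4]])
```

```text
3.4 [0.6011899  0.03396466 0.36018438] [ 0.95196194  0.30620655  0.00103472 -0.00222508] [ 0.32790697  0.26520888 -0.54512907  1.5579308   0.13480601  1.35579061
 -1.17867523]
[[385.01503863   0.         320.01654772]
 [  0.         385.01503863 240.79510727]
 [  0.           0.           1.        ]] [[ 3.73474861e-04 -9.52310576e-01 -3.05130180e-01  7.92457828e-02]
 [ 9.99999919e-01  3.10771438e-04  2.54068293e-04  2.75842836e-04]
 [-1.47126178e-04 -3.05130250e-01  9.52310616e-01 -1.23803399e-01]
 [ 0.00000000e+00  0.00000000e+00  0.00000000e+00  1.00000000e+00]]
free_fork [([0.487, -0.057, 0.18], 0.58)]
rack_knob [([0.596, 0.026, 0.221], 0.63), ([0.6, 0.024, -0.002], 0.56)]
lug_hole [([0.509, 0.038, 0.18], 0.83)]
lock_hole []
stand [([0.598, 0.028, -0.002], 0.57)]
pipette_green [([0.459, -0.318, 0.002], 0.69)]
```

View pics/w1.png

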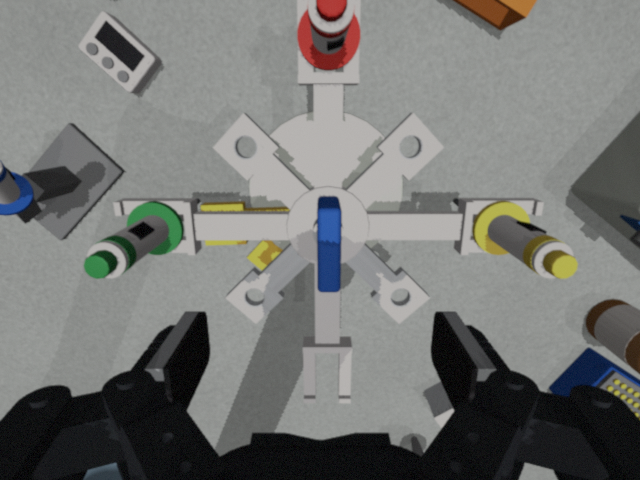

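```bash
cat >> h.py <<'E'
from scipy.spatial.transform import Rotation as Rn
def wray(p,s,uv,z):
    K=p["intrinsics"];T=p["T_tool_cam"]; R=Rn.from_quat(s["tcp_rot"]).as_matrix()
    d=R@T[:3,:3]@np.linalg.solve(K,[uv[0],uv[1],1.]); o=s["tcp_pos"]+R@T[:3,3]
    return o+d*(z-o[2])/d[2]
def sray(n,uv,z):
    c=np.load(n+"cal.npz");K,T=c["K"],c["T"];R=T[:3,:3]; o=-R.T@T[:3,3]; d=R.T@np.linalg.solve(K,[uv[0],uv[1],1.])
    return o+d*(z-o[2])/d[2]
E
python3 - <<'E'
from h import *
s=env.observe(); p=eyes.get_image("wrist")
P={k:wray(p,s,uv,.18) for k,uv in dict(tl=(246,146),tr=(411,146),bl=(255,296),br=(400,296)).items()}
for k,v in P.items(): print(k,v.round(4))
c=sum(P.values())/4; print("center",c.round(4),[ (round(np.linalg.norm(v-c),4),round(np.degrees(np.arctan2(*(v-c)[1::-1])),1)) for v in P.values()])
for uv in [(327,372),(311,400),(343,400)]: 
    q=wray(p,s,uv,.18); print(q, np.degrees(np.arctan2(*(q-c)[1::-1])))
q=wray(p,s,(264,255),.003); print("tab",q,np.degrees(np.arctan2(*(q-c)[1::-1])))
q=wray(p,s,(224,223),.162); print("bracket",q,np.degrees(np.arctan2(*(q-c)[1::-1])),np.linalg.norm((q-c)[:2]))
E
```

```text
tl [0.6155 0.1046 0.18  ]
tr [0.6882 0.0007 0.18  ]
bl [0.5117 0.0315 0.18  ]
br [ 0.5839 -0.0718  0.18  ]
center [0.5998 0.0163 0.18  ] [(np.float64(0.0897), np.float64(79.9)), (np.float64(0.0897), np.float64(-10.0)), (np.float64(0.0895), np.float64(170.2)), (np.float64(0.0895), np.float64(-100.2))]
[ 0.48394435 -0.06480144  0.18      ] -145.02984065768533
[ 0.4494012  -0.07050553  0.18      ] -150.02629225281925
[ 0.46692928 -0.09560013  0.18      ] -139.91511652923612
tab [0.48006383 0.03100357 0.003     ] 172.97828044600718
bracket [0.54629243 0.08817269 0.162     ] 126.6635684375096 0.08965911711297939
```

Run:
```python
from h import *
s=env.observe(); print(s["tcp_pos"],s["tcp_rot"]);p=eyes.get_image("wrist"); im=p["image"];cv2.imwrite("pics/w2.png",im)
for t in ["free_fork","rack_knob","lug_hole","stand"]:
    print(t,[(np.round(d["point"],3).tolist(),round(d["confidence"],2)) for d in tip_of(t,p)[:2]])
```

```text
[0.60016649 0.0252843  0.36040249] [ 9.53773784e-01  3.00525239e-01 -5.16530082e-05  3.83685594e-04]
free_fork [([0.487, -0.06, 0.18], 0.81)]
rack_knob [([0.597, 0.027, 0.219], 0.73), ([0.519, 0.142, 0.07], 0.61)]
lug_hole [([0.512, 0.036, 0.183], 0.76), ([0.684, -0.403, 0.001], 0.63)]
stand []
```

View pics/w2.png

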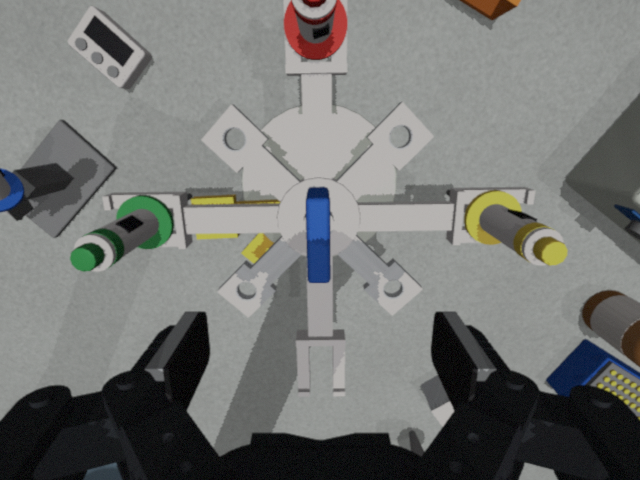

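Run:
```python
from h import *
s=env.observe(); p=eyes.get_image("wrist")
P={k:wray(p,s,uv,.18) for k,uv in dict(tl=(235,138),tr=(401,136),bl=(247,289),br=(394,287)).items()}
c=sum(P.values())/4; print(s["tcp_pos"],"center",c.round(4),[ (round(np.linalg.norm(v-c),4),round(np.degrees(np.arctan2(*(v-c)[1::-1])),1)) for v in P.values()])
a=lambda q:(q.round(4),np.degrees(np.arctan2(*(q-c)[1::-1])),np.linalg.norm((q-c)[:2]))
print("fork",a(wray(p,s,(321,365),.18)))
print("tab",a(wray(p,s,(257,249),.003)))
print("bracket",a(wray(p,s,(214,217),.162)))
x=Rn.from_quat(s["tcp_rot"]).as_matrix(); print("tooly",np.degrees(np.arctan2(x[1,1],x[0,1])), x[:,2])
```

```text
[0.60028619 0.02661    0.36039131] center [0.6018 0.028  0.18  ] [(np.float64(0.0896), np.float64(81.1)), (np.float64(0.0892), np.float64(-9.3)), (np.float64(0.0894), np.float64(170.8)), (np.float64(0.0895), np.float64(-98.8))]
fork (array([ 0.4874, -0.0543,  0.18  ]), np.float64(-144.27133630202704), np.float64(0.1408977860317549))
tab (array([0.4821, 0.0447, 0.003 ]), np.float64(172.0191845404869), np.float64(0.12089714438914377))
bracket (array([0.546 , 0.0996, 0.162 ]), np.float64(127.91436431914224), np.float64(0.09083773714149435))
tooly -54.91017582966504 [ 1.83799249e-04 -1.23287970e-04 -9.99999976e-01]
```

Emit:
{"api": "carry_out", "payload": {"commands": [[[-1,0.03,0.03,-0.8,0.1],[-1,0.03,0.03,-1.6,0.1],[-1,0.03,0.03,-2.4,0.1],[-1,0.03,0.03,-3,0.1],[-1,0.03,0.03,-3.35,0.1],[-1,0.03,0.03,-3.35,0.1],[0,0.03,0.03,-3.35,0.1],[0.5,0.03,0.03,-3.35,0.1],[1,0.03,0.03,-3.35,0.1],[1,0.03,0.03,-3.35,0.1]]], "grip_force": 50}}

```text
time_s: 5.1
tcp_pos: [0.6023, 0.0282, 0.2276]
tcp_rot: [0.952, 0.307, 0.001, 0.0]
ft_force: [-1.0, -0.8, -1.2]
opening: 0.0275
```

Emit:
{"api": "carry_out", "payload": {"commands": [[[1,0.03,0.03,0,0],[1,0.03,0.03,0,0],[1,0.03,0.03,0,0],[1,0.03,0.03,0,0],[1,0.03,0.03,0,-0.3],[1,0.03,0.03,0,-0.8],[1,0.03,0.03,0,-1.4],[1,0.03,0.03,0,-2.0],[1,0.03,0.03,0,-2.6],[1,0.03,0.03,0,-3.2]]]}}

```text
time_s: 6.1
tcp_pos: [0.6035, 0.0274, 0.2272]
tcp_rot: [0.99, 0.142, 0.001, 0.001]
ft_force: [-1.4, -3.7, 4.8]
opening: 0.0155
```

Emit:
{"api": "carry_out", "payload": {"commands": [[[1,0,0,0,-0.6],[1,0,0,0,-1.2],[1,0,0,0,-1.8],[1,0,0,0,-2.4],[1,0,0,0,-3],[1,0,0,0,-3.4],[1,0,0,0,-3.7],[1,0,0,0,-3.9],[1,0,0,0,-3.9],[1,0,0,0,-3.9]]]}}

```text
time_s: 7.1
tcp_pos: [0.6037, 0.0256, 0.2272]
tcp_rot: [0.998, -0.062, 0.001, 0.002]
ft_force: [-0.4, -5.7, 4.2]
opening: 0.0155
```

Run:
```python
from h import *
s=env.observe(); x=Rn.from_quat(s["tcp_rot"]).as_matrix(); print(s["tcp_pos"],s["joints"],"tooly",np.degrees(np.arctan2(x[1,1],x[0,1])),s["ft_force"],s["wrist_torque"])
p=eyes.get_image("wrist"); im=p["image"];cv2.imwrite("pics/w3.png",im)
```

```text
[0.6036652  0.02555021 0.22716888] [ 0.21447039  0.34839499 -0.39801904  1.71900084  0.15347366  1.1032909
 -1.92568468] tooly -97.0779739906708 [-0.3518307  -5.65905025  4.17416776] [-0.74080116  0.26468517  0.01991493]
```

View pics/w3.png

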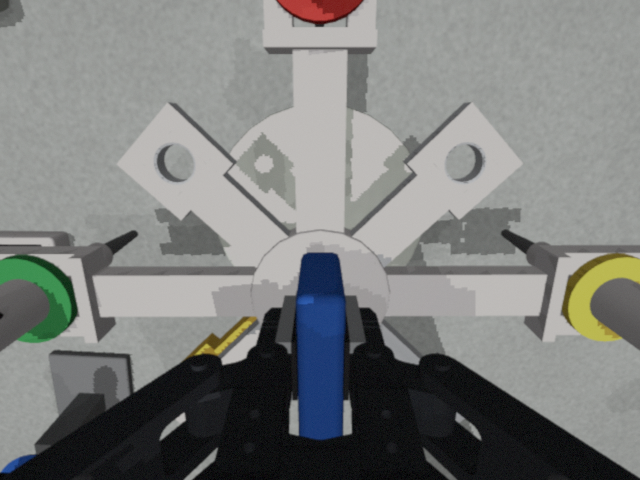

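Emit:
{"api": "carry_out", "payload": {"commands": [[[0.3,0,0,0,0],[-1,0,0,0,0],[-1,0,0,0,0],[-1,0,0,0,0],[-1,0,0,0.8,0],[-1,0,0,1.6,0],[-1,0,0,2.4,0],[-1,0,0,3,0],[-1,0,0,3.3,0],[-1,0,0,3.3,0]]]}}

```text
time_s: 8.15
tcp_pos: [0.6038, 0.03, 0.3603]
tcp_rot: [0.998, -0.06, 0.002, -0.0]
ft_force: [0.3, 0.7, -0.3]
opening: 0.0857
```

Emit:
{"api": "carry_out", "payload": {"commands": [[[-1,-0.5,0,0,0],[-1,-1.2,0,0,0],[-1,-2,0,0,0],[-1,-2.5,0,0,0],[-1,-3,0,0,0],[-1,-3.3,0,0,0],[-1,-3.5,0,0,0],[-1,-3.5,0,0,0],[-1,-3.5,0,0,0],[-1,-3.5,0,0,0]]]}}

```text
time_s: 9.15
tcp_pos: [0.4635, 0.0293, 0.3582]
tcp_rot: [0.998, -0.06, 0.0, -0.0]
ft_force: [-0.1, 0.4, 0.5]
opening: 0.0854
```

Run:
```python
from h import *
s=env.observe(); x=Rn.from_quat(s["tcp_rot"]).as_matrix(); print(s["tcp_pos"],"tooly",np.degrees(np.arctan2(x[1,1],x[0,1])),s["joint_vel"].round(3))
p=eyes.get_image("wrist"); im=p["image"];cv2.imwrite("pics/w4.png",im)
np.savez("w4.npz",pos=s["tcp_pos"],rot=s["tcp_rot"])
for t in ["free_fork","rack_knob","lug_hole","lock_hole"]:
    print(t,[(np.round(d["point"],3).tolist(),round(d["confidence"],2)) for d in tip_of(t,p)[:2]])
```

```text
[0.46345465 0.0293396  0.35815995] tooly -96.87838575625072 [ 0.003  0.001 -0.001 -0.002 -0.002  0.003 -0.001]
free_fork [([0.464, 0.042, 0.179], 0.88)]
rack_knob [([0.596, 0.028, 0.222], 0.88)]
lug_hole [([0.547, 0.098, 0.179], 0.89)]
lock_hole [([0.544, 0.097, 0.164], 0.97), ([0.45, 0.287, 0.14], 0.4)]
```

View pics/w4.png

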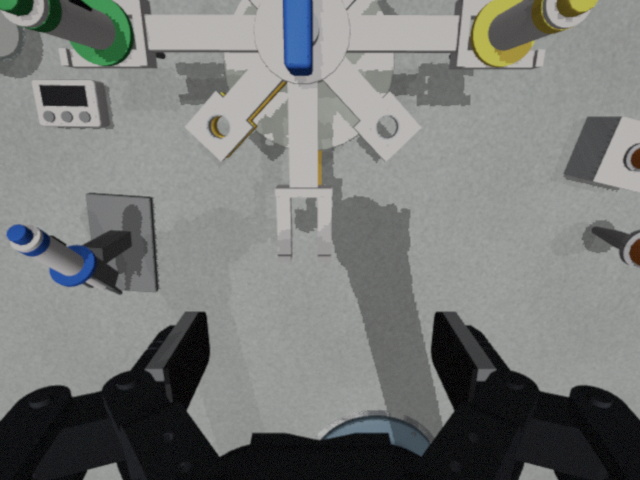

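Run:
```python
import cv2,numpy as np
im=cv2.imread("pics/w4.png"); cv2.imwrite("pics/c3.png",np.hstack([cv2.resize(im[76:176,168:268],(400,400),interpolation=2),cv2.resize(im[165:265,253:353],(400,400),interpolation=2)]))
from h import *
s=dict(tcp_pos=np.load("w4.npz")["pos"],tcp_rot=np.load("w4.npz")["rot"]); p=eyes.get_image("wrist")
for uv,z in [((219,126),.18),((386,126),.18),((304,220),.18)]: print(wray(p,s,uv,z).round(4))
```

```text
[0.5451 0.0966 0.18  ]
[ 0.5301 -0.0281  0.18  ]
[0.4652 0.0428 0.18  ]
```

View pics/c3.png

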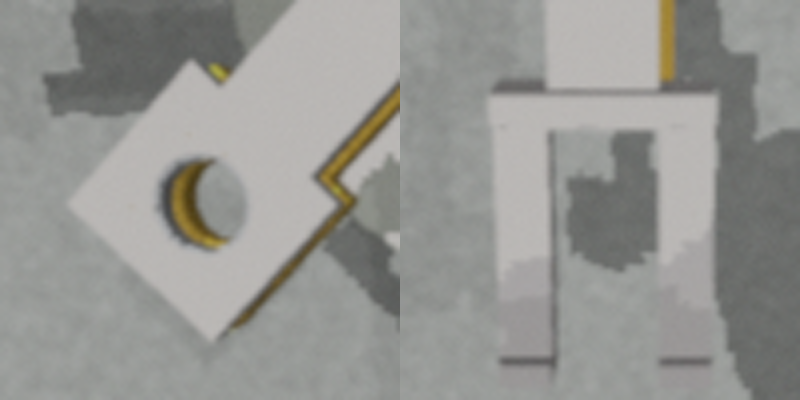

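Emit:
{"api": "carry_out", "payload": {"commands": [[[-1,0,-1,0,0],[-1,0,-2.1,0,0],[-1,0,-3.2,0,0],[-1,0,-4.3,0,0],[-1,0,-5.4,-0.4,0],[-1,0,-6.5,-0.8,0],[-1,-0.1,-7.5,-1.2,0],[-1,-0.1,-8.2,-1.5,0],[-1,-0.1,-8.7,-1.5,0],[-1,-0.1,-8.7,-1.5,0]]]}}

```text
time_s: 10.45
tcp_pos: [0.4572, -0.3225, 0.2974]
tcp_rot: [0.998, -0.063, -0.001, 0.0]
ft_force: [0.2, -0.4, -0.1]
opening: 0.0853
```

Run:
```python
from h import *
eyes.get_image("scene")
for i in range(3):
  s=env.observe(); p=eyes.get_image("wrist")
cv2.imwrite("pics/w5.png",p["image"]);print(s["tcp_pos"],s["time_s"]); np.savez("w5.npz",pos=s["tcp_pos"],rot=s["tcp_rot"])
for t in ["pin_head","pin_collar","pin_block"]:
    print(t,[(np.round(d["point"],4).tolist(),round(d["confidence"],2)) for d in tip_of(t,p)[:3]])
```

```text
[ 0.459502   -0.31714831  0.29851993] 10.6
pin_head [([0.3636, -0.3174, 0.1057], 0.6), ([0.458, -0.3144, 0.0847], 0.58)]
pin_collar [([0.3582, -0.3178, 0.0705], 0.83), ([0.4632, -0.3166, 0.0556], 0.68)]
pin_block [([0.4592, -0.315, -0.0007], 0.62)]
```

View pics/w5.png

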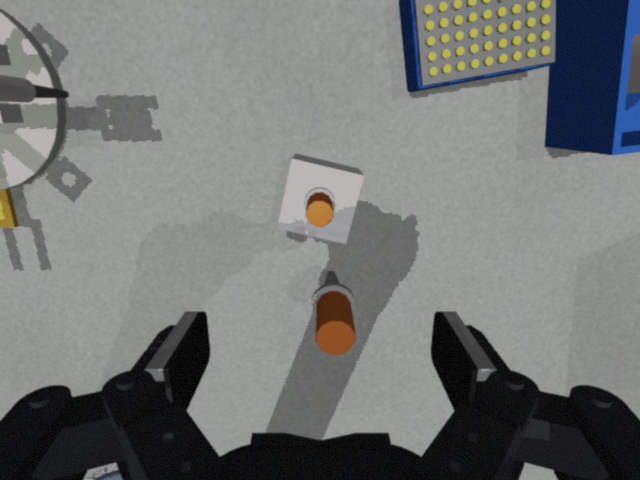

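Run:
```python
from h import *
im=cv2.imread("pics/w5.png"); cv2.imwrite("pics/c4.png",cv2.resize(im[150:370,240:440],(600,660))[:600])
d=np.load("w5.npz"); s=dict(tcp_pos=d["pos"],tcp_rot=d["rot"]); p=eyes.get_image("wrist")
for uv,z in [((319.5,213.5),.103),((319.5,195),.058),((326,171),.056),((321,204),.056)]: print(wray(p,s,uv,z).round(4))
```

```text
[ 0.461  -0.3162  0.103 ]
[ 0.4682 -0.317   0.058 ]
[ 0.4898 -0.3257  0.056 ]
[ 0.4589 -0.3174  0.056 ]
```

View pics/c4.png

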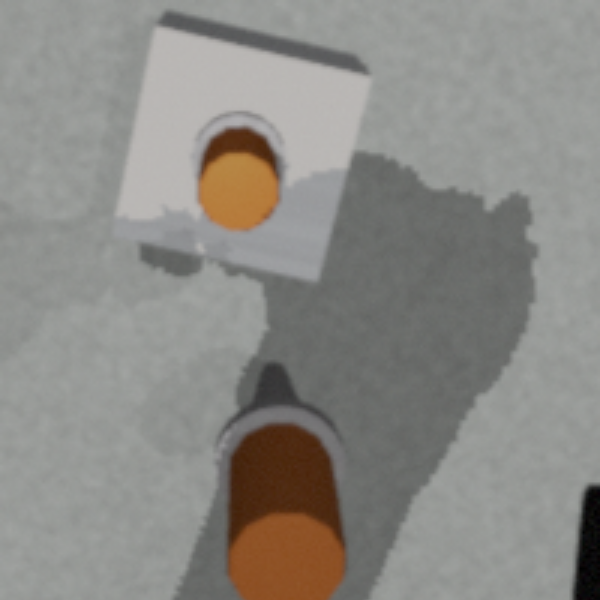

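Emit:
{"api": "carry_out", "payload": {"commands": [[[-1,0.03,0.02,-1,0],[-1,0.03,0.02,-2,0],[-1,0.03,0.02,-3,0],[-1,0.03,0.02,-4,0],[-1,0.03,0.02,-4.8,0],[-1,0.03,0.02,-5.35,0],[-1,0.03,0.02,-5.35,0],[0.2,0.03,0.02,-5.35,0],[0.6,0.03,0.02,-5.35,0],[1,0.03,0.02,-5.35,0]]], "grip_force": 60}}

```text
time_s: 11.85
tcp_pos: [0.4614, -0.3187, 0.0863]
tcp_rot: [0.998, -0.06, 0.002, 0.001]
ft_force: [-0.5, 0.2, 0.6]
opening: 0.0438
```

Emit:
{"api": "carry_out", "payload": {"commands": [[[1,0,0,0,0],[1,0,0,0,0],[1,0,0,0,0],[1,0,0,0,0],[1,0,0,0.3,0],[1,0,0,0.8,0],[1,0,0,1.3,0],[1,0,0,1.8,0],[1,0,0,2.6,0],[1,0,0,3.5,0]]]}}

```text
time_s: 12.85
tcp_pos: [0.4583, -0.3173, 0.2243]
tcp_rot: [0.998, -0.06, -0.002, -0.001]
ft_force: [0.8, -0.4, -2.1]
opening: 0.0228
```

Run:
```python
from h import *
eyes.get_image("scene");eyes.get_image("scene");s=env.observe(); p=eyes.get_image("wrist")
cv2.imwrite("pics/w6.png",p["image"]);print(s["tcp_pos"],s["opening"],s["ft_force"])
```

```text
[ 0.46304582 -0.32012689  0.23062466] 0.022706707331592177 [ 1.4386958   0.47226807 -0.04193774]
```

View pics/w6.png

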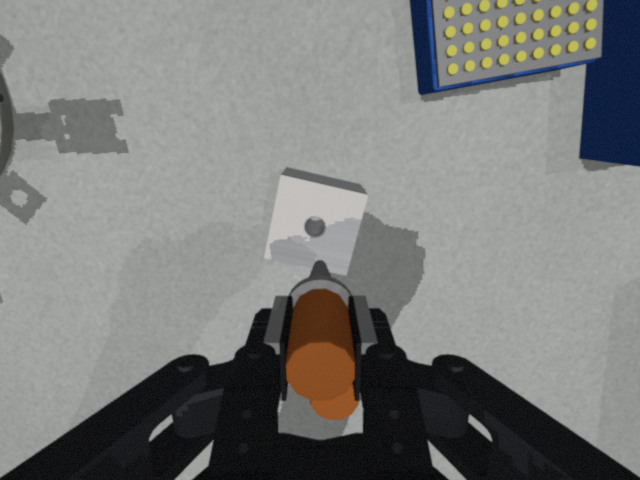

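Run:
```python
from h import *
s=env.observe(); p=eyes.get_image("wrist"); cv2.imwrite("pics/w7.png",p["image"])
print(s["tcp_pos"],s["tcp_rot"],s["joint_vel"].round(3))
cv2.imwrite("pics/c5.png",cv2.resize(p["image"][240:420,260:380],(400,600),interpolation=2))
for dz in (.076,.079,.082): print(dz,(wray(p,s,(320,262),s["tcp_pos"][2]-dz)-s["tcp_pos"]).round(4))
```

```text
[ 0.46155582 -0.31918321  0.22779409] [ 0.99818362 -0.06014442  0.00298916  0.00178092] [-0.002  0.043 -0.001  0.068 -0.001 -0.004 -0.001]
0.076 [ 0.0033 -0.0001 -0.076 ]
0.079 [ 0.0021 -0.     -0.079 ]
0.082 [ 0.001   0.0001 -0.082 ]
```

View pics/c5.png

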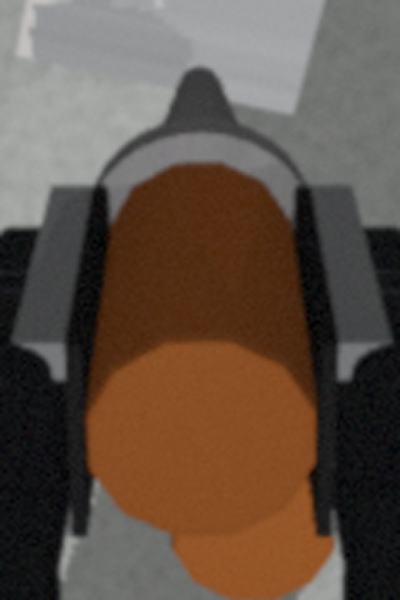

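Emit:
{"api": "carry_out", "payload": {"commands": [[[1,0,0.8,0.7,0],[1,0,1.8,1.3,0],[1,0,2.8,2,0],[1,0,3.8,2.6,0],[1,0,4.8,2.6,0],[1,0.4,5.8,2.6,0],[1,0.9,6.8,2.6,0],[1,1.4,7.8,2.6,0],[1,1.8,8.8,2.6,0],[1,2.1,9.6,2.6,0]]]}}

```text
time_s: 14.05
tcp_pos: [0.5431, 0.0688, 0.3258]
tcp_rot: [0.998, -0.059, -0.002, -0.0]
ft_force: [0.6, -1.4, -1.8]
opening: 0.0229
```

Emit:
{"api": "carry_out", "payload": {"commands": [[[1,0,0.4,-0.2,0],[1,0,0.65,-0.4,0],[1,0,0.75,-0.6,0],[1,0,0.75,-0.8,0],[1,0,0.75,-0.9,0],[1,0,0.75,-0.9,0],[1,0,0.75,-0.9,0],[1,0,0.75,-0.9,0],[1,0,0.75,-0.9,0],[1,0,0.75,-0.9,0]]]}}

```text
time_s: 15.05
tcp_pos: [0.5442, 0.0961, 0.2927]
tcp_rot: [0.998, -0.06, 0.0, -0.0]
ft_force: [-0.7, 1.2, -0.5]
opening: 0.0228
```

Run:
```python
from h import *
s=env.observe(); p=eyes.get_image("wrist"); cv2.imwrite("pics/w8.png",p["image"]); np.savez("w8.npz",pos=s["tcp_pos"],rot=s["tcp_rot"])
print(s["tcp_pos"],s["tcp_rot"],s["joint_vel"].round(3),s["opening"])
q=eyes.get_image("side"); cv2.imwrite("pics/s8.png",cv2.resize(q["image"][130:330,220:420],(600,600),interpolation=2))
print([(np.round(d["point"],4).tolist(),round(d["confidence"],2)) for d in tip_of("pin_collar",q)[:3]])
```

```text
[0.54418831 0.09612133 0.29271041] [ 9.98195155e-01 -6.00520022e-02  4.29377444e-04 -7.39639103e-05] [-0.003  0.    -0.001  0.003 -0.002  0.001 -0.001] 0.022779132771698917
[([0.5445, 0.095, 0.2602], 0.59), ([0.3635, -0.318, 0.0699], 0.52), ([0.5449, 0.0998, 0.1625], 0.29)]
```

View pics/w8.png

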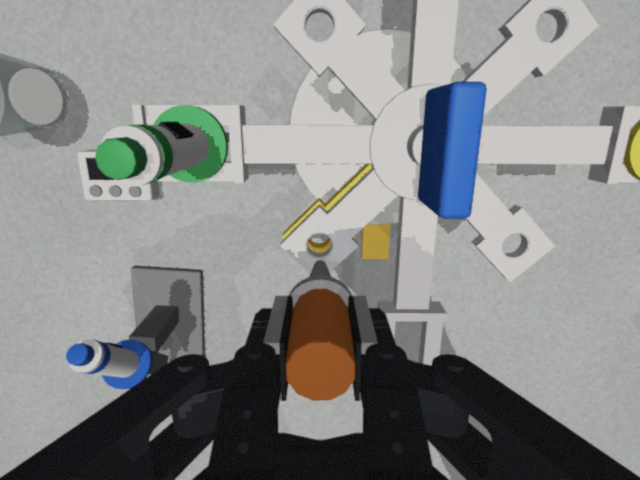

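View pics/s8.png

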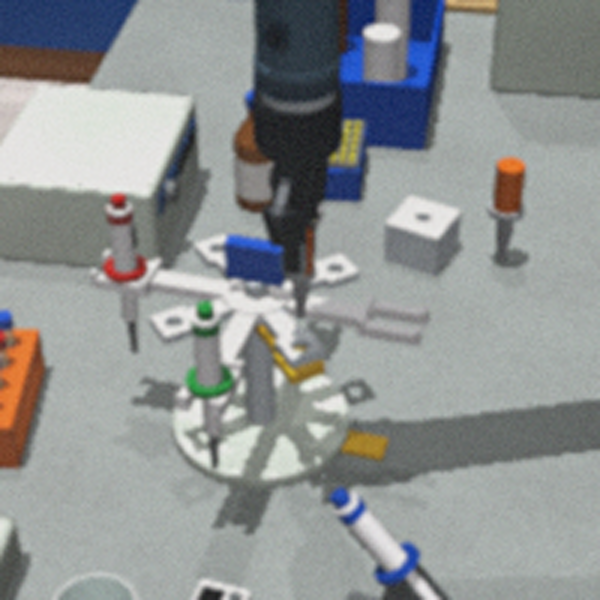

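Run:
```python
from h import *
im=cv2.imread("pics/w8.png"); cv2.imwrite("pics/c6.png",cv2.resize(im[225:325,270:370],(600,600),interpolation=2))
d=np.load("w8.npz"); s=dict(tcp_pos=d["pos"],tcp_rot=d["rot"]); p=eyes.get_image("wrist")
print("hole",wray(p,s,(319.3,244.3),.18)-s["tcp_pos"])
for uv in [(320.6,371.4)]: print("head top",wray(p,s,uv,s["tcp_pos"][2]+.018)-s["tcp_pos"])
print("tip far edge",wray(p,s,(320,262),s["tcp_pos"][2]-.079)-s["tcp_pos"])
```

```text
hole [ 0.00121034  0.00083625 -0.11271041]
head top [0.00086686 0.00023458 0.018     ]
tip far edge [ 0.00176253  0.0003159  -0.079     ]
```

View pics/c6.png

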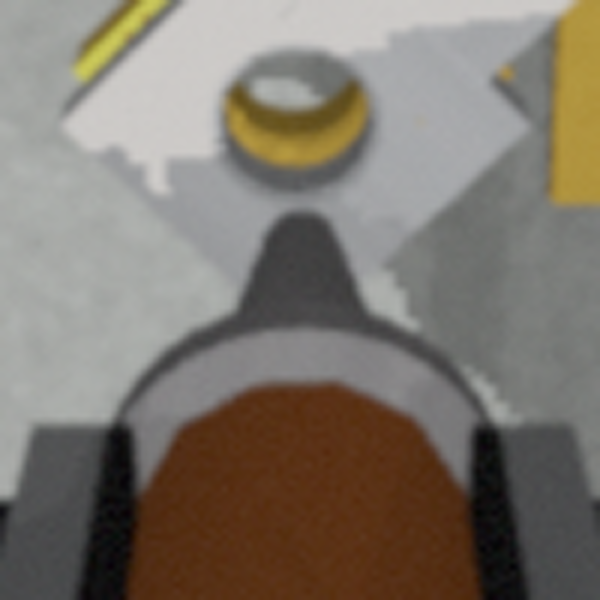

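Emit:
{"api": "carry_out", "payload": {"commands": [[[1,0.03,0.01,-0.2,0],[1,0.03,0.01,-0.4,0],[1,0.03,0.01,-0.6,0],[1,0.03,0.01,-0.75,0],[1,0.03,0.01,-0.9,0],[1,0.03,0.01,-1.05,0],[1,0.03,0.01,-1.2,0],[1,0.03,0.01,-1.3,0],[1,0.03,0.01,-1.3,0],[1,0.03,0.01,-1.3,0]]]}}

```text
time_s: 16.25
tcp_pos: [0.5453, 0.0966, 0.2404]
tcp_rot: [0.998, -0.06, 0.0, -0.0]
ft_force: [0.4, -0.2, -1.4]
opening: 0.0228
```

Run:
```python
from h import *
s=env.observe(); p=eyes.get_image("wrist"); print(s["tcp_pos"],s["ft_force"],s["wrist_torque"])
cv2.imwrite("pics/c7.png",cv2.resize(p["image"][200:350,245:395],(600,600),interpolation=2))
```

```text
[0.54528821 0.0965771  0.24037456] [ 0.41152538 -0.18966042 -1.38978746] [ 0.03330142  0.02028082 -0.05193993]
```

View pics/c7.png

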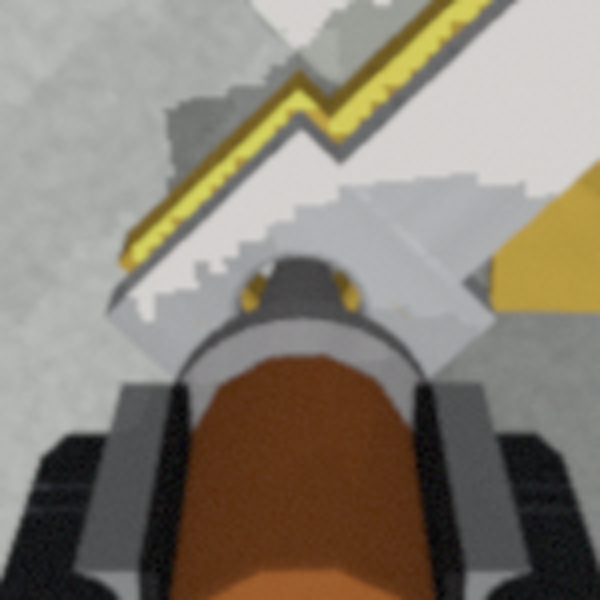

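Emit:
{"api": "carry_out", "payload": {"commands": [[[1,0,0,-0.08,0],[1,0,0,-0.16,0],[1,0,0,-0.24,0],[1,0,0,-0.32,0],[1,0,0,-0.4,0],[1,0,0,-0.46,0],[1,0,0,-0.52,0],[1,0,0,-0.58,0],[1,0,0,-0.6,0],[1,0,0,-0.6,0]]]}}

```text
time_s: 17.3
tcp_pos: [0.5451, 0.0966, 0.2161]
tcp_rot: [0.998, -0.06, -0.0, 0.0]
ft_force: [-0.1, -0.5, -0.9]
opening: 0.0226
```

Emit:
{"api": "carry_out", "payload": {"commands": [[[1,0,0,-0.03,0],[1,0,0,-0.06,0],[1,0,0,-0.09,0],[1,0,0,-0.12,0],[1,0,0,-0.15,0],[1,0,0,-0.17,0],[1,0,0,-0.19,0],[1,0,0,-0.2,0],[1,0,0,-0.2,0],[1,0,0,-0.2,0]]]}}

```text
time_s: 18.3
tcp_pos: [0.5452, 0.0966, 0.2098]
tcp_rot: [0.998, -0.06, 0.0, 0.0]
ft_force: [-3.8, -1.1, 6.0]
opening: 0.0226
```

Run:
```python
from h import *
s=env.observe(); p=eyes.get_image("wrist"); print(s["tcp_pos"],s["ft_force"],s["wrist_torque"])
cv2.imwrite("pics/c8.png",cv2.resize(p["image"][200:350,245:395],(600,600),interpolation=2))
q=eyes.get_image("side"); cv2.imwrite("pics/s9.png",cv2.resize(q["image"][180:280,270:370],(600,600),interpolation=2))
```

```text
[0.54523996 0.09664408 0.2097809 ] [-3.76385402 -1.132665    5.98197677] [-0.21889826  0.69531104 -0.07153675]
```

View pics/c8.png

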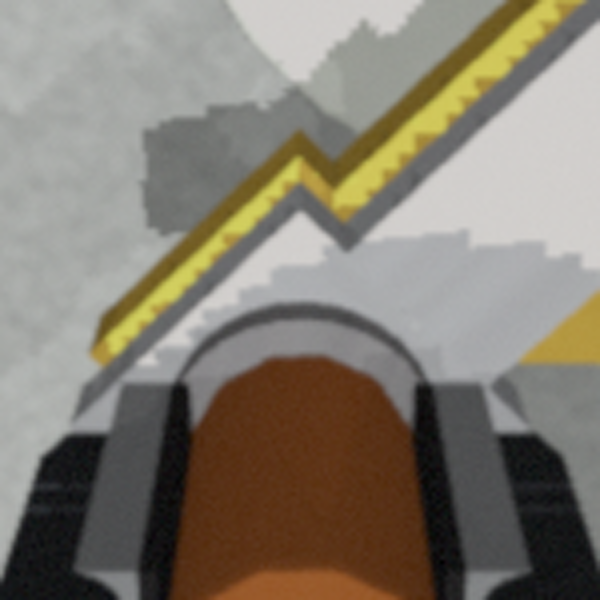

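View pics/s9.png

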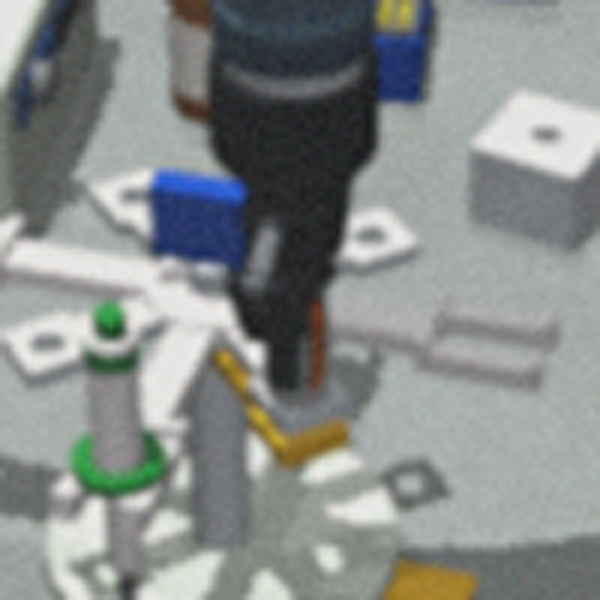

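Emit:
{"api": "carry_out", "payload": {"commands": [[[1,0,0,-0.03,0],[1,0,0,-0.06,0],[1,0,0,-0.08,0],[1,0,0,-0.08,0],[1,0,0,-0.08,0],[1,0,0,-0.08,0],[1,0,0,-0.08,0],[1,0,0,-0.08,0],[1,0,0,-0.08,0],[1,0,0,-0.08,0]]]}}

```text
time_s: 19.4
tcp_pos: [0.5467, 0.0977, 0.2097]
tcp_rot: [0.998, -0.06, 0.002, -0.0]
ft_force: [-6.0, -0.1, 15.6]
opening: 0.0225
```

Emit:
{"api": "carry_out", "payload": {"commands": [[[1,0,0,0.08,0],[0.5,0,0,0.08,0],[0,0,0,0.08,0],[0,0,0,0.08,0],[0,0,0,0.08,0],[0,0,0,0.5,0],[0,0,0,1.2,0],[0,0,0,2.0,0],[0,0,0,2.7,0],[0,0,0,2.8,0]]]}}

```text
time_s: 20.4
tcp_pos: [0.5474, 0.0972, 0.3211]
tcp_rot: [0.998, -0.06, 0.004, -0.001]
ft_force: [0.7, 0.3, 1.3]
opening: 0.043
```

Run:
```python
from h import *
eyes.get_image("scene");
s=env.observe(); p=eyes.get_image("wrist"); print(s["time_s"],s["tcp_pos"],s["ft_force"],s["opening"])
cv2.imwrite("pics/w10.png",p["image"])
q=eyes.get_image("side"); cv2.imwrite("pics/s10.png",cv2.resize(q["image"][180:280,270:370],(600,600),interpolation=2))
for c in (p,q):
  for t in ["pin_collar","pin_head","free_fork","blue_handle","blue_collar","pipette_blue"]: print(t,[(np.round(d["point"],4).tolist(),round(d["confidence"],2)) for d in tip_of(t,c)[:2]])
```

```text
20.45 [0.54666216 0.09697617 0.31963928] [-0.64773846  0.65962213  0.27575915] 0.042650453254161065
pin_collar [([0.5482, 0.0974, 0.1788], 0.83)]
pin_head [([0.5459, 0.1002, 0.2054], 0.82)]
free_fork []
blue_handle [([0.449, 0.2842, 0.1445], 0.91), ([0.6746, 0.3668, -0.0023], 0.33)]
blue_collar [([0.4262, 0.2954, 0.1028], 0.83)]
pipette_blue [([0.3546, 0.3055, 0.0289], 0.87)]
pin_collar [([0.6013, 0.0272, 0.0007], 0.68), ([0.5468, 0.0977, 0.1795], 0.48)]
pin_head [([0.3607, -0.3192, 0.1082], 0.79), ([0.5401, 0.0959, 0.2061], 0.73)]
free_fork [([0.4563, 0.0452, 0.1788], 0.95), ([0.7332, 0.0062, 0.0715], 0.21)]
blue_handle [([0.453, 0.2829, 0.1416], 0.74), ([0.674, 0.3701, -0.0032], 0.69)]
blue_collar [([0.425, 0.2967, 0.1064], 0.67)]
pipette_blue [([0.3567, 0.3015, 0.0232], 0.96)]
```

View pics/w10.png

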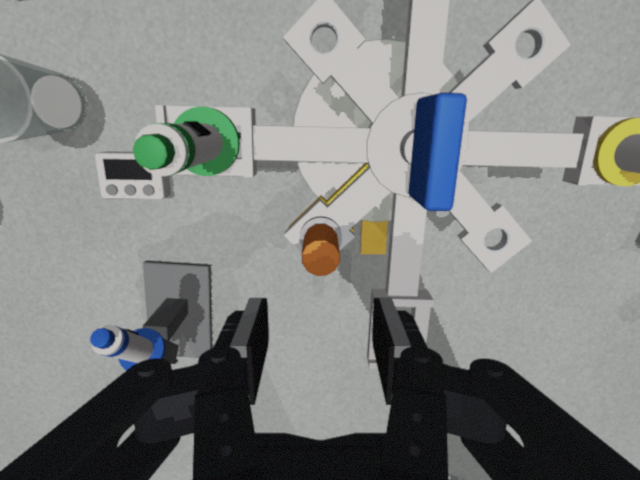

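View pics/s10.png

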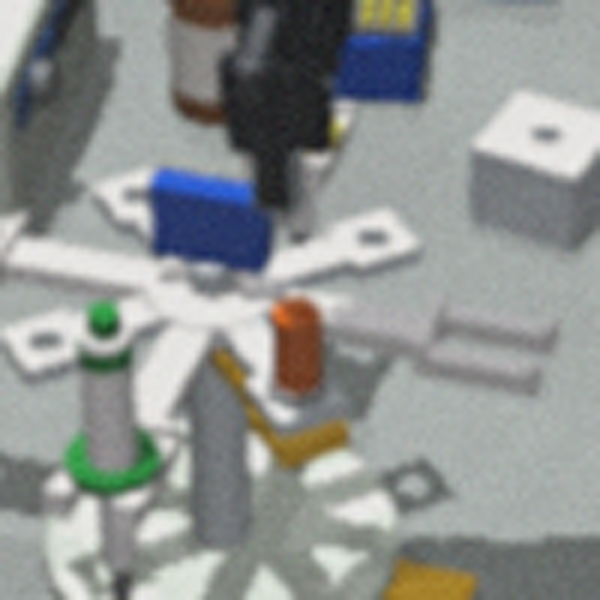

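Emit:
{"api": "carry_out", "payload": {"commands": [[[0,-0.3,0.4,0,0],[0,-0.7,1.2,0,-0.2],[-0.5,-1.1,2,0,-0.4],[-1,-1.5,3,0,-0.5],[-1,-2,4,-0.3,-0.5],[-1,-2.4,4.7,-0.6,-0.5],[-1,-2.4,4.7,-0.6,-0.5],[-1,-2.4,4.7,-0.6,-0.5],[-1,-2.4,4.7,-0.6,-0.5],[-1,-2.4,4.7,-0.6,-0.5]]]}}

```text
time_s: 22.15
tcp_pos: [0.4502, 0.2832, 0.2935]
tcp_rot: [0.996, -0.088, 0.0, 0.0]
ft_force: [0.1, 0.1, 0.4]
opening: 0.0853
```

Run:
```python
from h import *
s=env.observe(); p=eyes.get_image("wrist"); print(s["time_s"],s["tcp_pos"],s["tcp_rot"],s["opening"],s["joint_vel"].round(3))
cv2.imwrite("pics/w11.png",p["image"]); np.savez("w11.npz",pos=s["tcp_pos"],rot=s["tcp_rot"])
for t in ["blue_handle","blue_collar","pipette_blue","rest"]: print(t,[(np.round(d["point"],4).tolist(),round(d["confidence"],2)) for d in tip_of(t,p)[:2]])
```

```text
22.15 [0.45022869 0.28324567 0.29346186] [ 9.96155872e-01 -8.75971060e-02  4.74627131e-04  3.74133736e-05] 0.08528284173354189 [ 0.003  0.003  0.001 -0.002 -0.002  0.001  0.001]
blue_handle [([0.451, 0.2841, 0.1426], 0.79)]
blue_collar [([0.4262, 0.2904, 0.108], 0.91)]
pipette_blue [([0.3552, 0.3049, 0.0272], 0.62)]
rest []
```

View pics/w11.png

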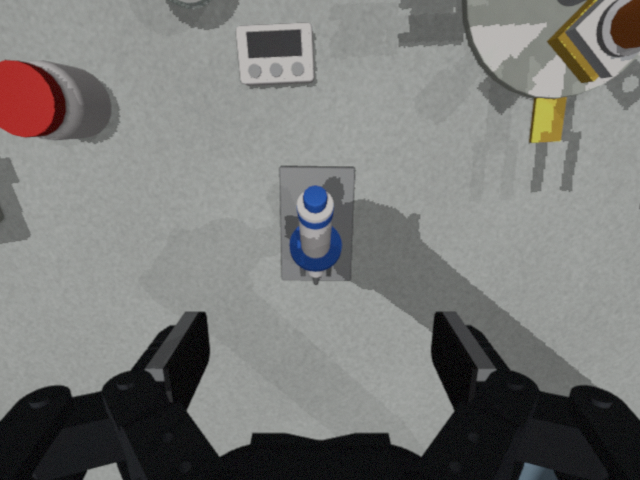

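Run:
```python
from h import *
im=cv2.imread("pics/w11.png"); cv2.imwrite("pics/c11.png",cv2.resize(im[160:300,260:380],(514,600),interpolation=2))
d=np.load("w11.npz"); s=dict(tcp_pos=d["pos"],tcp_rot=d["rot"]); p=eyes.get_image("wrist"); K=p["intrinsics"]
# project model
R=Rn.from_quat(s["tcp_rot"]).as_matrix();T=p["T_tool_cam"]
x=R[:,0]; 
def proj(P):
    c=T[:3,:3].T@(R.T@(P-s["tcp_pos"])-T[:3,3]); u=K@c; return (u[:2]/u[2]).round(1)
h=np.array([.4515,.2845,.141]); ax=x*np.sin(np.radians(40))+np.array([0,0,np.cos(np.radians(40))])
for n,o in [("button",.048),("handle top",.036),("centre",0),("collar top",-.036),("tip",-.15)]: print(n,proj(h+ax*o),(h+ax*o).round(4))
for v in (197,225,247): print(wray(p,s,(315.5,v),{197:.177,225:.15,247:.112}[v]))
```

```text
button [318.6 196.4] [0.4819 0.2791 0.1778]
handle top [318.6 205.2] [0.4743 0.2805 0.1686]
centre [318.8 227.7] [0.4515 0.2845 0.141 ]
collar top [318.9 245.5] [0.4287 0.2885 0.1134]
tip [319.1 283.4] [0.3566 0.3013 0.026 ]
[0.48167736 0.28113567 0.177     ]
[0.45638167 0.28600073 0.15      ]
[0.42741667 0.29164975 0.112     ]
```

View pics/c11.png

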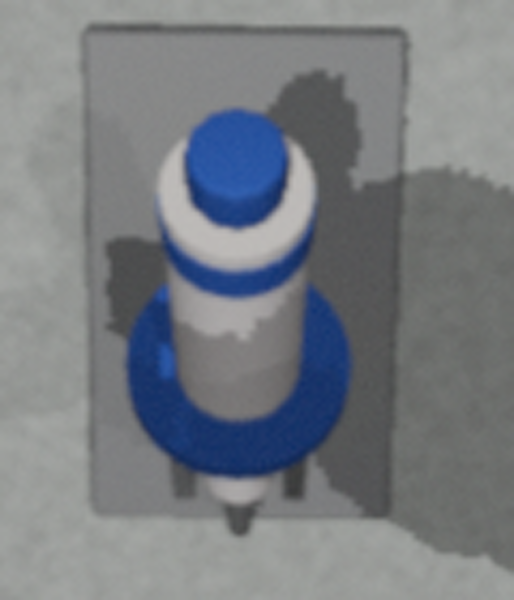

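Emit:
{"api": "carry_out", "payload": {"commands": [[[-1,0.16,0.07,-0.8,0],[-1,0.16,0.07,-1.6,0],[-1,0.16,0.07,-2.4,0],[-1,0.16,0.07,-3.1,0],[-1,0.16,0.07,-3.65,0],[-1,0.16,0.07,-3.65,0],[-1,0.16,0.07,-3.65,0],[0.2,0.16,0.07,-3.65,0],[0.6,0.16,0.07,-3.65,0],[1,0.16,0.07,-3.65,0]]], "grip_force": 20}}

```text
time_s: 23.45
tcp_pos: [0.4564, 0.2879, 0.1484]
tcp_rot: [0.996, -0.086, 0.001, -0.001]
ft_force: [-0.0, 0.4, 0.4]
opening: 0.044
```

Emit:
{"api": "carry_out", "payload": {"commands": [[[1,0,0,0,0],[1,0,0,0,0],[1,0,0,0,0],[1,0,0,0,0],[1,0,0,0.2,0],[1,0,0,0.4,0],[1,0,0,0.7,0],[1,0,0,1,0],[1,0,0,1.3,0],[1,0,0,1.5,0]]]}}

```text
time_s: 24.45
tcp_pos: [0.4561, 0.2879, 0.2089]
tcp_rot: [0.996, -0.086, 0.001, -0.001]
ft_force: [-0.4, 0.6, -1.2]
opening: 0.0236
```

Run:
```python
from h import *
s=env.observe(); p=eyes.get_image("wrist"); print(s["time_s"],s["tcp_pos"],s["opening"],s["ft_force"],s["wrist_torque"])
cv2.imwrite("pics/w12.png",p["image"])
q=eyes.get_image("side"); cv2.imwrite("pics/s12.png",cv2.resize(q["image"][220:380,280:440],(600,600),interpolation=2))
```

```text
24.45 [0.45610577 0.28785792 0.20890786] 0.023614581898474093 [-0.35553728  0.58822718 -1.19504579] [-0.01991114 -0.08004207 -0.03635965]
```

View pics/w12.png

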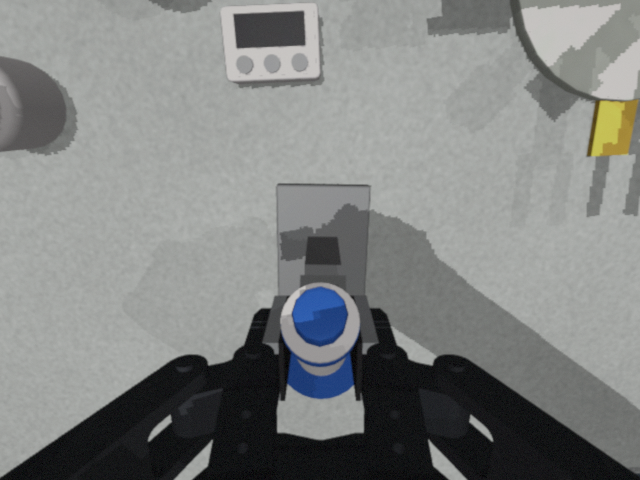

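View pics/s12.png

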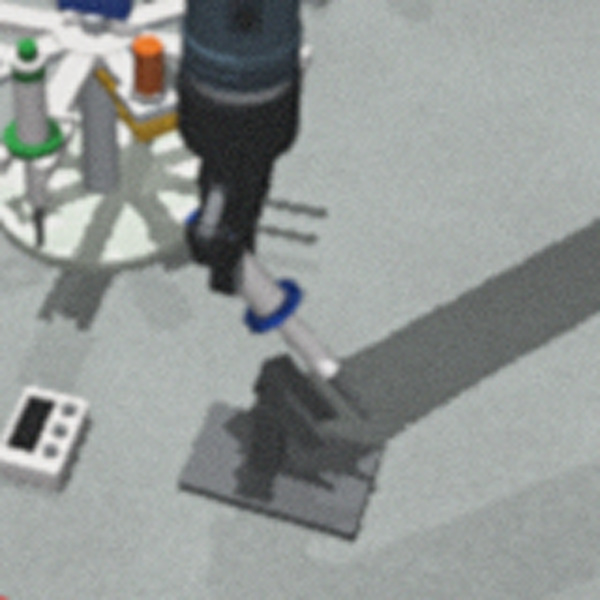

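Run:
```python
from h import *
im=cv2.imread("pics/w12.png"); a=cv2.resize(im[170:320,245:395],(400,400),interpolation=2)
q=eyes.get_image("scene"); b=cv2.resize(q["image"][160:240,270:350],(400,400),interpolation=2)
b=cv2.convertScaleAbs(b,alpha=1.6);a=cv2.convertScaleAbs(a,alpha=1.6)
cv2.imwrite("pics/c12.png",np.hstack([a,b]))
s=env.observe();p=eyes.get_image("wrist"); cv2.imwrite("pics/w13.png",p["image"])
for t in ["rest"]: print(t,[(np.round(d["point"],4).tolist(),round(d["confidence"],2)) for c in (p,q) for d in tip_of(t,c)[:2]])
print(s["tcp_pos"])
```

```text
rest [([0.4215, 0.2939, -0.0002], 0.6), ([0.4138, 0.2922, 0.0054], 0.89), ([0.7404, 0.0061, 0.0739], 0.26)]
[0.45605001 0.2876809  0.20803228]
```

View pics/c12.png

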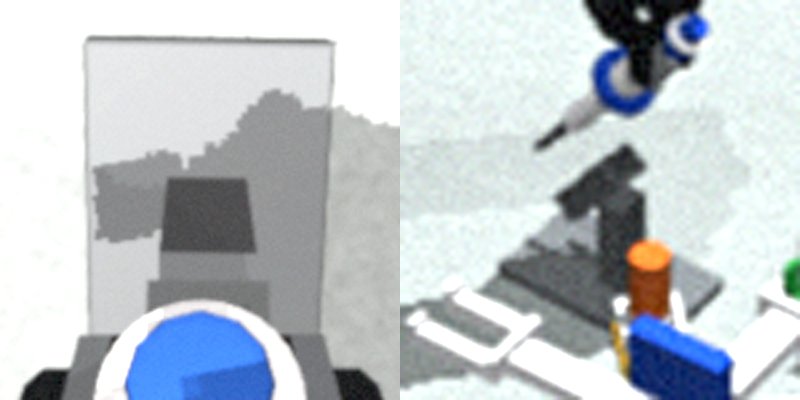

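Emit:
{"api": "carry_out", "payload": {"commands": [[[1,0,0,0.5,0],[1,0,0,1,0],[1,0.2,0,1.5,0],[1,0.7,-0.1,1.5,0],[1,1.2,-0.2,1.5,0],[1,1.7,-0.3,1.5,0],[1,2.2,-0.4,1.5,0],[1,2.6,-0.46,1.3,0],[1,2.6,-0.46,0.8,0],[1,2.6,-0.46,0.3,0]]]}}

```text
time_s: 25.75
tcp_pos: [0.5602, 0.2683, 0.2178]
tcp_rot: [0.996, -0.087, -0.0, 0.0]
ft_force: [-0.2, 0.5, -1.6]
opening: 0.0233
```

Emit:
{"api": "carry_out", "payload": {"commands": [[[1,0,0,-0.3,0],[1,0,0,-0.5,0],[1,0,0,-0.5,0],[1,-0.2,0.03,-0.5,0],[1,-0.4,0.07,-0.5,0],[1,-0.6,0.1,-0.5,0],[1,-0.8,0.14,-0.5,0],[1,-1,0.17,-0.5,0],[1,-1,0.17,-0.5,0],[1,-1,0.17,-0.5,0]]]}}

```text
time_s: 26.75
tcp_pos: [0.5265, 0.2751, 0.2047]
tcp_rot: [0.996, -0.087, 0.008, -0.002]
ft_force: [7.6, -2.9, 7.5]
opening: 0.0234
```

Run:
```python
from h import *
s=env.observe(); p=eyes.get_image("wrist"); print(s["time_s"],s["tcp_pos"],s["opening"],s["ft_force"],s["wrist_torque"])
cv2.imwrite("pics/w14.png",p["image"])
q=eyes.get_image("side"); a=cv2.resize(q["image"][220:380,280:440],(400,400),interpolation=2)
q=eyes.get_image("scene"); b=cv2.resize(q["image"][140:240,270:370],(400,400),interpolation=2)
cv2.imwrite("pics/s14.png",np.hstack([a,b]))
```

```text
26.75 [0.52645759 0.27512892 0.20469518] 0.023435652896875558 [ 7.5668097  -2.94504734  7.47398426] [-0.7465025  -1.54216769  0.17582488]
```

View pics/w14.png

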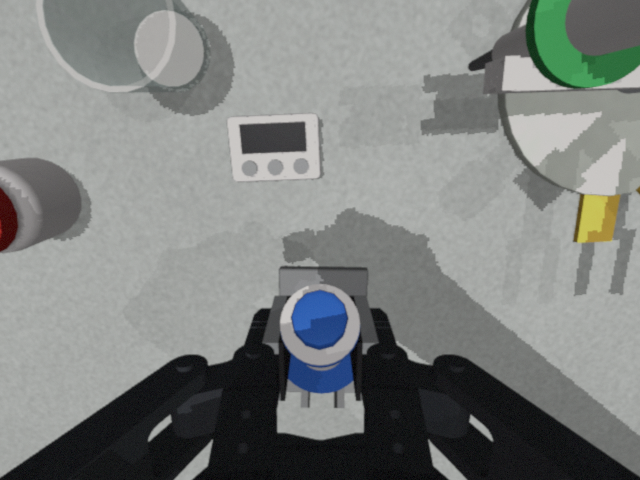

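View pics/s14.png

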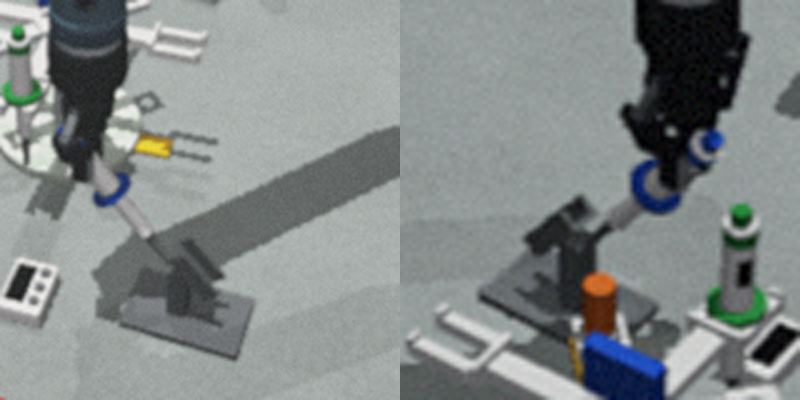

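Emit:
{"api": "carry_out", "payload": {"commands": [[[1,0,0,0.15,0],[1,0,0,0.25,0],[1,-0.15,0.03,0.35,0],[1,-0.3,0.05,0.48,0],[1,-0.45,0.08,0.58,0],[1,-0.6,0.11,0.68,0],[1,-0.75,0.13,0.75,0],[1,-0.9,0.16,0.82,0],[1,-1.03,0.18,0.87,0],[1,-1.03,0.18,0.87,0]]]}}

```text
time_s: 27.9
tcp_pos: [0.4775, 0.2833, 0.2342]
tcp_rot: [0.996, -0.086, 0.0, 0.0]
ft_force: [1.3, -0.4, -2.4]
opening: 0.0232
```

Run:
```python
from h import *
s=env.observe(); p=eyes.get_image("wrist"); print(s["time_s"],s["tcp_pos"],s["opening"],s["ft_force"],s["wrist_torque"])
w=cv2.resize(p["image"][240:480,220:420],(333,400))
q=eyes.get_image("side"); a=cv2.resize(q["image"][220:380,280:440],(400,400),interpolation=2)
cv2.imwrite("pics/s15.png",np.hstack([a,w]))
```

```text
27.9 [0.47754036 0.28328951 0.23424523] 0.023220518014190793 [ 1.34150221 -0.40703753 -2.41348688] [-5.20553657e-02 -3.95519050e-01  1.00579181e-04]
```

View pics/s15.png

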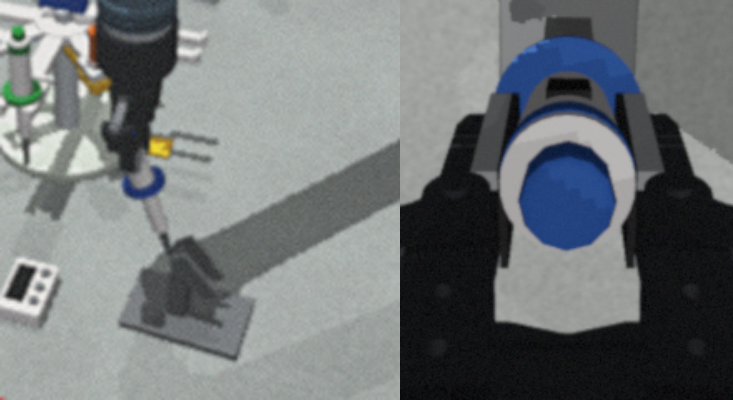

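Emit:
{"api": "carry_out", "payload": {"commands": [[[1,-0.15,0.03,0.06,0],[1,-0.3,0.05,0.1,0],[1,-0.45,0.08,0.14,0],[1,-0.6,0.11,0.17,0],[1,-0.75,0.13,0.19,0],[1,-0.9,0.16,0.2,0],[1,-1,0.18,0.2,0],[1,-1,0.18,0.2,0],[1,-1,0.18,0.2,0],[1,-1,0.18,0.2,0]]]}}

```text
time_s: 29.0
tcp_pos: [0.4383, 0.2903, 0.2419]
tcp_rot: [0.996, -0.086, -0.0, -0.0]
ft_force: [1.3, -0.8, -1.4]
opening: 0.0233
```

Run:
```python
from h import *
s=env.observe(); p=eyes.get_image("wrist"); print(s["time_s"],s["tcp_pos"],s["opening"],s["ft_force"],s["wrist_torque"])
cv2.imwrite("pics/w16.png",p["image"])
w=cv2.resize(p["image"][240:480,220:420],(333,400))
q=eyes.get_image("side"); a=cv2.resize(q["image"][220:380,280:440],(400,400),interpolation=2)
cv2.imwrite("pics/s16.png",np.hstack([a,w]))
```

```text
29.0 [0.4382803  0.29029476 0.24189941] 0.02327706066101044 [ 1.27610528 -0.75821492 -1.36440642] [-0.09895164 -0.33565875  0.02297382]
```

View pics/s16.png

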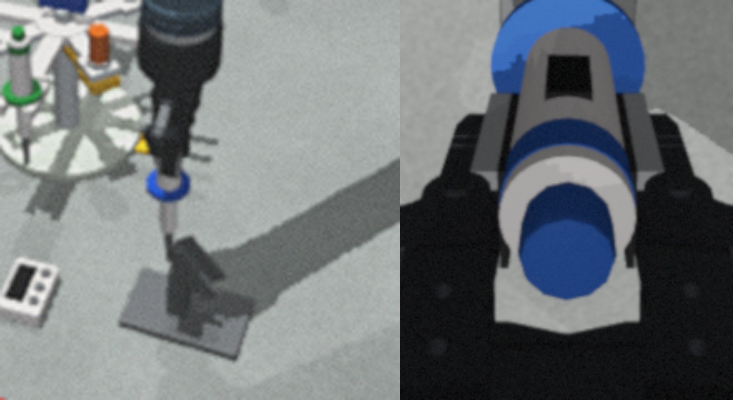

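```bash
cat >> h.py <<'E'
def wproj(p,s,P):
    K=p["intrinsics"];T=p["T_tool_cam"];R=Rn.from_quat(s["tcp_rot"]).as_matrix()
    c=T[:3,:3].T@(R.T@(P-s["tcp_pos"])-T[:3,3]); u=K@c; return (u[:2]/u[2])
E
python3 - <<'E'
from h import *
s=env.observe(); p=eyes.get_image("wrist"); print(s["tcp_pos"],s["ft_force"])
cv2.imwrite("pics/c16.png",cv2.resize(p["image"][210:430,240:400],(436,600),interpolation=2))
R=Rn.from_quat(s["tcp_rot"]).as_matrix()
for g in (.006,.010):
  for th in (-10,-5,0,5,10,15):
    a=R@[np.sin(np.radians(th)),0,-np.cos(np.radians(th))]; h=s["tcp_pos"]-a*g
    print(g,th,"btn top",wproj(p,s,h+a*.048).round(0),"handle top",wproj(p,s,h+a*.036).round(0),"collar top",wproj(p,s,h-a*.036).round(0))
E
```

```text
[0.43831838 0.29026987 0.24180901] [ 0.876958   -0.82245758  0.41060118]
0.006 -10 btn top [322. 451.] handle top [322. 413.] collar top [321. 279.]
0.006 -5 btn top [322. 441.] handle top [322. 406.] collar top [321. 286.]
0.006 0 btn top [322. 431.] handle top [322. 399.] collar top [321. 293.]
0.006 5 btn top [322. 419.] handle top [322. 392.] collar top [321. 300.]
0.006 10 btn top [322. 407.] handle top [322. 383.] collar top [321. 308.]
0.006 15 btn top [322. 393.] handle top [322. 375.] collar top [321. 315.]
0.01 -10 btn top [322. 437.] handle top [322. 401.] collar top [321. 275.]
0.01 -5 btn top [322. 429.] handle top [322. 396.] collar top [321. 282.]
0.01 0 btn top [322. 420.] handle top [322. 390.] collar top [321. 290.]
0.01 5 btn top [322. 409.] handle top [322. 384.] collar top [321. 297.]
0.01 10 btn top [322. 398.] handle top [322. 377.] collar top [321. 305.]
0.01 15 btn top [322. 387.] handle top [322. 370.] collar top [321. 313.]
```

View pics/c16.png

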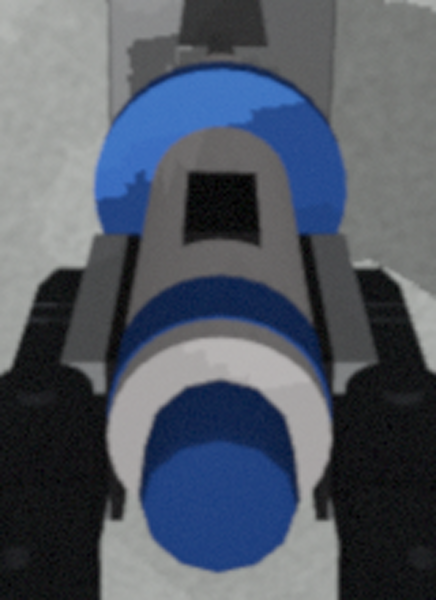

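```bash
cat >> h.py <<'E'
from scipy.optimize import least_squares
def fit(p,s,vb,vh,vc,quiet=False):
    R=Rn.from_quat(s["tcp_rot"]).as_matrix()
    def f(q):
        g,th,x0=q[0]/1e3,np.radians(q[1]),q[2]/1e3
        a=R@[np.sin(th),0,-np.cos(th)]; h=s["tcp_pos"]+R[:,0]*x0-a*g
        return np.r_[wproj(p,s,h+a*.048)[1]-vb,wproj(p,s,h+a*.036)[1]-vh,wproj(p,s,h-a*.036)[1]-vc,(q[0]-9)/4,q[2]/1.5]
    r=least_squares(f,[9,0,0]); print("g mm, tilt deg, x0 mm",r.x.round(2),"res",r.fun.round(1)); return r.x
E
python3 - <<'E'
from h import *
s=env.observe(); p=eyes.get_image("wrist"); fit(p,s,395.5,371,278); fit(p,s,395.5,373,281)
d=np.load("w11.npz");
E
```

```text
g mm, tilt deg, x0 mm [18.04 -0.95  1.54] res [ 0.8 -0.8  0.3  2.3  1. ]
g mm, tilt deg, x0 mm [17.46  0.22  1.18] res [ 1.5 -1.7  0.4  2.1  0.8]
```

Emit:
{"api": "carry_out", "payload": {"commands": [[[1,0.1,0,0.3,0],[1,0.1,0,0.7,0],[1,0,-0.2,1.2,0],[1,-0.2,-0.9,1.5,0],[1,-0.4,-1.8,1.5,0.1],[1,-0.6,-2.7,1.5,0.2],[1,-0.8,-3.6,1.5,0.3],[1,-0.9,-4.5,1.5,0.4],[1,-0.95,-5.3,1.5,0.5],[1,-0.95,-5.8,1.5,0.5]]], "grip_force": 40}}

```text
time_s: 30.2
tcp_pos: [0.3996, 0.0559, 0.3024]
tcp_rot: [0.998, -0.061, -0.0, 0.0]
ft_force: [-0.1, -0.4, -1.4]
opening: 0.0228
```

Emit:
{"api": "carry_out", "payload": {"commands": [[[1,0,0,0,0],[1,0,0,0,0],[1,0,0,0,0],[1,0,0,0,0],[1,0,0,0,0],[1,0,0,0,0],[1,0,0,0,0],[1,0,0,0,0],[1,0,0,0,0],[1,0,0,0,0]]]}}

```text
time_s: 31.2
tcp_pos: [0.4004, 0.0581, 0.3019]
tcp_rot: [0.998, -0.06, -0.0, -0.0]
ft_force: [-0.1, 0.4, -1.0]
opening: 0.0231
```

Run:
```python
from h import *
s=env.observe(); p=eyes.get_image("wrist"); print(s["time_s"],s["tcp_pos"],s["tcp_rot"],s["opening"],s["ft_force"])
cv2.imwrite("pics/w17.png",p["image"]);np.savez("w17.npz",pos=s["tcp_pos"],rot=s["tcp_rot"])
q=eyes.get_image("side"); a=cv2.resize(q["image"][160:300,280:420],(400,400),interpolation=2)
q2=eyes.get_image("scene"); b=cv2.resize(q2["image"][150:270,200:320],(400,400),interpolation=2)
cv2.imwrite("pics/s17.png",np.hstack([a,b]))
for c in (q,q2):
  for t in ["blue_handle","blue_collar","pipette_blue","free_fork"]: print(t,[(np.round(d["point"],4).tolist(),round(d["confidence"],2)) for d in tip_of(t,c)[:2]])
```

```text
31.2 [0.4003626  0.05810627 0.30186037] [ 9.98195726e-01 -6.00440840e-02 -1.18874795e-05 -2.37656155e-05] 0.023133490743311953 [-0.12220973  0.36490806 -0.95175421]
blue_handle [([0.406, 0.0576, 0.2928], 0.58), ([0.6017, -0.4782, -0.0004], 0.23)]
blue_collar [([0.406, 0.0587, 0.2474], 0.69)]
pipette_blue [([0.3998, 0.0552, 0.144], 0.79), ([0.5998, -0.4764, -0.0005], 0.62)]
free_fork [([0.4573, 0.0482, 0.1768], 0.97)]
blue_handle [([0.4077, 0.0595, 0.2923], 0.8), ([0.5457, 0.0969, 0.1802], 0.41)]
blue_collar [([0.405, 0.06, 0.2535], 0.74), ([0.6832, -0.3976, -0.0019], 0.6)]
pipette_blue [([0.3961, 0.0554, 0.1416], 0.7), ([0.6757, 0.3704, 0.0019], 0.51)]
free_fork [([0.4591, 0.0471, 0.1791], 0.83), ([0.4592, -0.315, 0.0026], 0.73)]
```

View pics/w17.png

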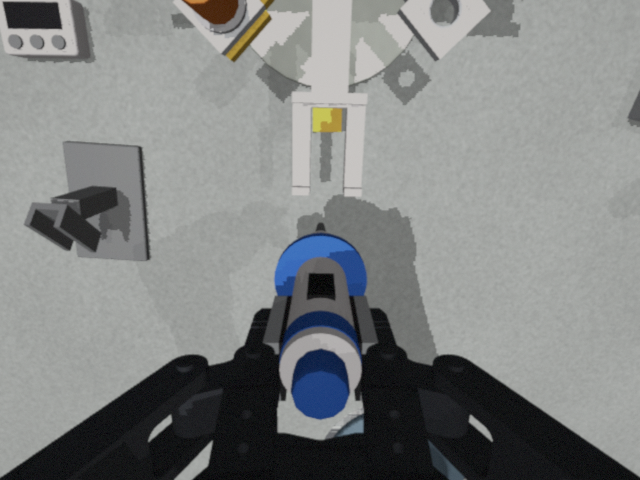

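View pics/s17.png

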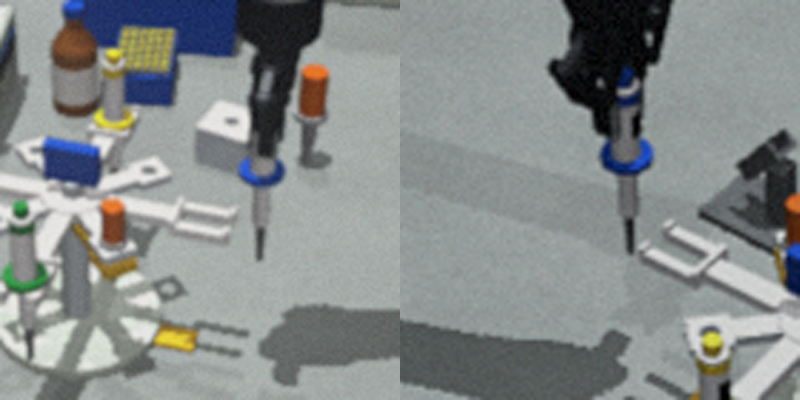

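Run:
```python
from h import *
im=cv2.imread("pics/w17.png"); cv2.imwrite("pics/c17.png",cv2.resize(im[215:430,240:400],(446,600),interpolation=2))
d=np.load("w17.npz"); s=dict(tcp_pos=d["pos"],tcp_rot=d["rot"]); p=eyes.get_image("wrist");R=Rn.from_quat(s["tcp_rot"]).as_matrix()
for g in (.010,.014,.018):
  for th in (-3,0,3,6):
   for x0 in (0,.004):
    a=R@[np.sin(np.radians(th)),0,-np.cos(np.radians(th))]; h=s["tcp_pos"]-a*g+R[:,0]*x0
    print(g,th,x0,[(n,int(wproj(p,s,h+a*o)[1])) for n,o in [("btn",.048),("htop",.036),("ctop",-.036),("tip",-.15)]])
for uv in [(329.5,143)]: print("fork",wray(p,s,uv,.18))
for uv in [(293,195),(309,195),(344,195),(361,195),(310,104),(347,104)]: print(uv,wray(p,s,uv,.18).round(4))
```

```text
0.01 -3 0 [('btn', 425), ('htop', 393), ('ctop', 285), ('tip', 215)]
0.01 -3 0.004 [('btn', 413), ('htop', 382), ('ctop', 277), ('tip', 210)]
0.01 0 0 [('btn', 419), ('htop', 390), ('ctop', 289), ('tip', 226)]
0.01 0 0.004 [('btn', 407), ('htop', 379), ('ctop', 282), ('tip', 221)]
0.01 3 0 [('btn', 413), ('htop', 386), ('ctop', 294), ('tip', 236)]
0.01 3 0.004 [('btn', 401), ('htop', 375), ('ctop', 286), ('tip', 231)]
0.01 6 0 [('btn', 407), ('htop', 382), ('ctop', 298), ('tip', 247)]
0.01 6 0.004 [('btn', 395), ('htop', 371), ('ctop', 291), ('tip', 242)]
0.014 -3 0 [('btn', 414), ('htop', 384), ('ctop', 281), ('tip', 214)]
0.014 -3 0.004 [('btn', 402), ('htop', 373), ('ctop', 273), ('tip', 208)]
0.014 0 0 [('btn', 409), ('htop', 381), ('ctop', 286), ('tip', 224)]
0.014 0 0.004 [('btn', 397), ('htop', 370), ('ctop', 278), ('tip', 219)]
0.014 3 0 [('btn', 403), ('htop', 378), ('ctop', 291), ('tip', 235)]
0.014 3 0.004 [('btn', 392), ('htop', 367), ('ctop', 283), ('tip', 230)]
0.014 6 0 [('btn', 398), ('htop', 375), ('ctop', 296), ('tip', 246)]
0.014 6 0.004 [('btn', 386), ('htop', 364), ('ctop', 288), ('tip', 241)]
0.018 -3 0 [('btn', 403), ('htop', 376), ('ctop', 277), ('tip', 212)]
0.018 -3 0.004 [('btn', 392), ('htop', 365), ('ctop', 270), ('tip', 207)]
0.018 0 0 [('btn', 399), ('htop', 373), ('ctop', 282), ('tip', 223)]
0.018 0 0.004 [('btn', 388), ('htop', 363), ('ctop', 275), ('tip', 218)]
0.018 3 0 [('btn', 394), ('htop', 371), ('ctop', 288), ('tip', 234)]
0.018 3 0.004 [('btn', 383), ('htop', 360), ('ctop', 280), ('tip', 229)]
0.018 6 0 [('btn', 390), ('htop', 368), ('ctop', 293), ('tip', 245)]
0.018 6 0.004 [('btn', 378), ('htop', 357), ('ctop', 286), ('tip', 240)]
fork [0.46333734 0.04510363 0.18      ]
(293, 195) [0.4338 0.0721 0.18  ]
(309, 195) [0.4325 0.0619 0.18  ]
(344, 195) [0.4298 0.0395 0.18  ]
(361, 195) [0.4285 0.0286 0.18  ]
(310, 104) [0.4874 0.0542 0.18  ]
(347, 104) [0.4847 0.0321 0.18  ]
```

View pics/c17.png

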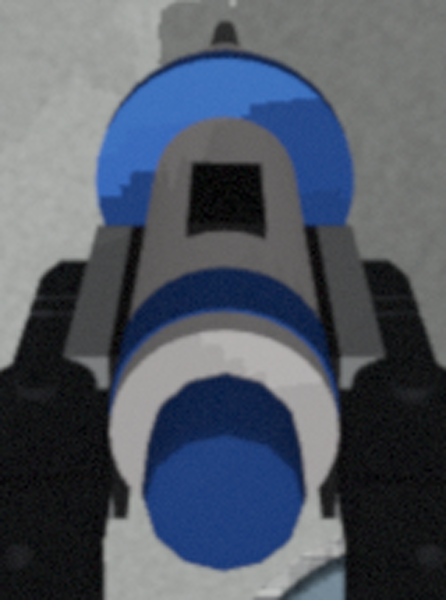

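Emit:
{"api": "carry_out", "payload": {"commands": [[[1,0,-0.05,-0.4,0],[1,0,-0.1,-0.8,0],[1,0,-0.1,-1.1,0],[1,0,-0.1,-1.37,0],[1,0,-0.1,-1.37,0],[1,0,-0.1,-1.37,0],[1,0,-0.1,-1.37,0],[1,0,-0.1,-1.37,0],[1,0,-0.1,-1.37,0],[1,0,-0.1,-1.37,0]]]}}

```text
time_s: 32.8
tcp_pos: [0.4006, 0.0542, 0.2474]
tcp_rot: [0.998, -0.06, 0.0, -0.0]
ft_force: [0.8, 0.1, -0.9]
opening: 0.0226
```

Run:
```python
from h import *
s=env.observe(); p=eyes.get_image("wrist"); print(s["time_s"],s["tcp_pos"],s["tcp_rot"],s["ft_force"])
cv2.imwrite("pics/w18.png",p["image"]);np.savez("w18.npz",pos=s["tcp_pos"],rot=s["tcp_rot"])
q=eyes.get_image("side"); a=cv2.resize(q["image"][170:270,310:410],(400,400),interpolation=2)
q2=eyes.get_image("scene"); b=cv2.resize(q2["image"][180:280,210:310],(400,400),interpolation=2)
cv2.imwrite("pics/s18.png",np.hstack([a,b]))
for c in (q,q2):
  for t in ["blue_handle","blue_collar","pipette_blue","free_fork"]: print(t,[(np.round(d["point"],4).tolist(),round(d["confidence"],2)) for d in tip_of(t,c)[:1]])
```

```text
32.8 [0.40055506 0.05419109 0.24739805] [ 9.98201333e-01 -5.99497717e-02  3.52235053e-04 -1.97025653e-05] [ 0.79317721  0.11137377 -0.85987635]
blue_handle [([0.4032, 0.0512, 0.2394], 0.57)]
blue_collar [([0.404, 0.0583, 0.1978], 0.67)]
pipette_blue [([0.4004, 0.0526, 0.0913], 0.74)]
free_fork [([0.4568, 0.0457, 0.1783], 0.83)]
blue_handle []
blue_collar [([0.4035, 0.0546, 0.2018], 0.78)]
pipette_blue [([0.3987, 0.0545, 0.086], 0.77)]
free_fork [([0.4632, 0.0456, 0.18], 0.93)]
```

View pics/w18.png

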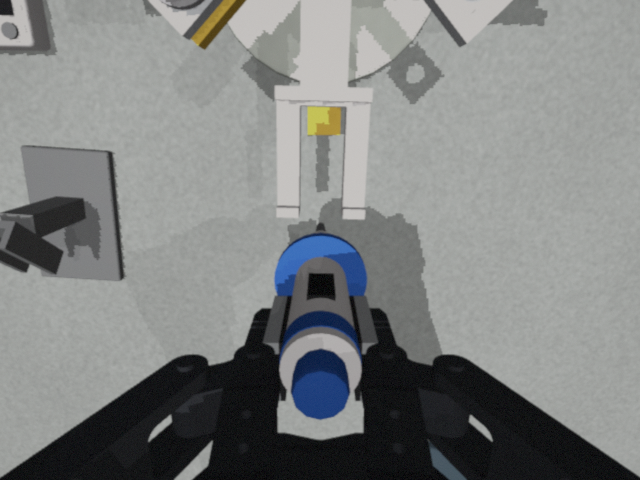

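View pics/s18.png

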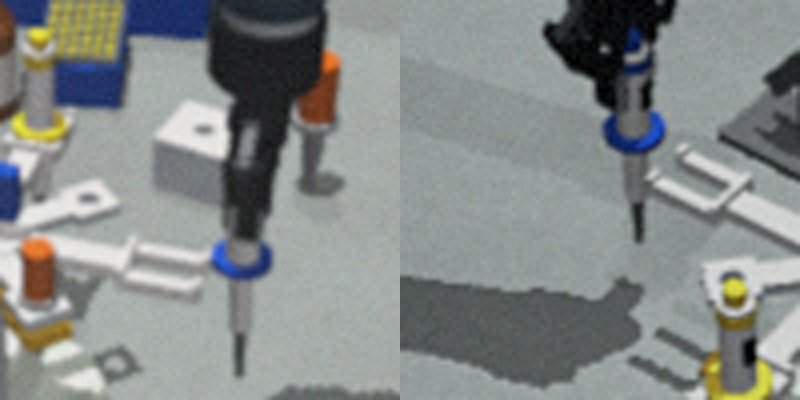

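Run:
```python
from h import *
im=cv2.imread("pics/w18.png"); cv2.imwrite("pics/c18.png",cv2.resize(im[80:240,250:400],(562,600),interpolation=2))
d=np.load("w18.npz"); s=dict(tcp_pos=d["pos"],tcp_rot=d["rot"]); p=eyes.get_image("wrist")
for uv,z in [((321,207),.185),((321,217),.185),((323.5,106),.18),((323.5,97),.186),((320.5,277),.204)]: print(uv,wray(p,s,uv,z).round(4))
```

```text
(321, 207) [0.4374 0.0498 0.185 ]
(321, 217) [0.4323 0.0504 0.185 ]
(323.5, 106) [0.4841 0.043  0.18  ]
(323.5, 97) [0.4878 0.0426 0.186 ]
(320.5, 277) [0.4083 0.0536 0.204 ]
```

View pics/c18.png

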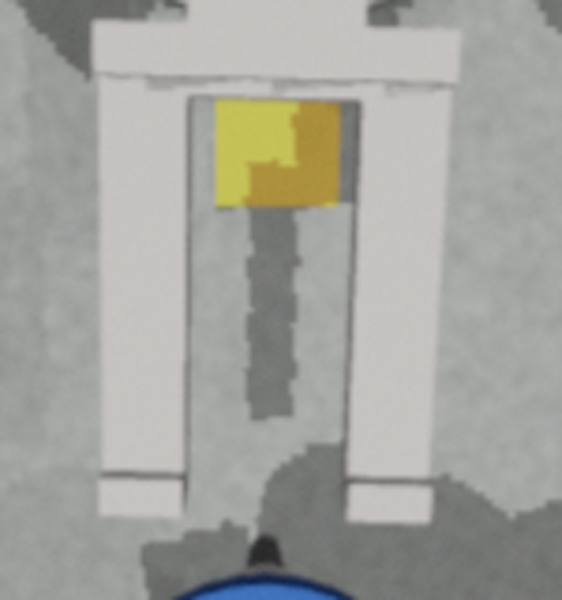

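Emit:
{"api": "carry_out", "payload": {"commands": [[[1,0.2,-0.03,0,0],[1,0.4,-0.05,0,0],[1,0.6,-0.08,0,0],[1,0.8,-0.1,0,0],[1,1,-0.13,0,0],[1,1.2,-0.15,0,0],[1,1.4,-0.18,0,0],[1,1.4,-0.18,0,0],[1,1.4,-0.18,0,0],[1,1.4,-0.18,0,0]]]}}

```text
time_s: 34.4
tcp_pos: [0.456, 0.047, 0.2469]
tcp_rot: [0.998, -0.06, -0.0, 0.0]
ft_force: [0.9, -0.6, -2.1]
opening: 0.0228
```

Run:
```python
from h import *
s=env.observe(); p=eyes.get_image("wrist"); print(s["time_s"],s["tcp_pos"],s["ft_force"])
np.savez("w19.npz",pos=s["tcp_pos"],rot=s["tcp_rot"]);cv2.imwrite("pics/w19.png",p["image"])
c=cv2.resize(p["image"][190:390,230:410],(540,600),interpolation=2); cv2.imwrite("pics/c19.png",c)
q=eyes.get_image("side"); a=cv2.resize(q["image"][175:255,300:380],(400,400),interpolation=2)
q2=eyes.get_image("scene"); b=cv2.resize(q2["image"][210:290,230:310],(400,400),interpolation=2)
cv2.imwrite("pics/s19.png",np.hstack([a,b]))
for c in (q,q2):
  for t in ["blue_collar","pipette_blue","free_fork"]: print(t,[(np.round(d["point"],4).tolist(),round(d["confidence"],2)) for d in tip_of(t,c)[:1]])
```

```text
34.4 [0.45595356 0.04703469 0.24691616] [ 0.91200447 -0.62784291 -2.13180839]
blue_collar [([0.4639, 0.0518, 0.1938], 0.63)]
pipette_blue [([0.4593, 0.0442, 0.0899], 0.57)]
free_fork [([0.4581, 0.0451, 0.1755], 0.56)]
blue_collar [([0.4604, 0.0477, 0.2003], 0.78)]
pipette_blue [([0.4535, 0.0436, 0.0874], 0.62)]
free_fork [([0.4575, 0.0479, 0.1777], 0.73)]
```

View pics/c19.png

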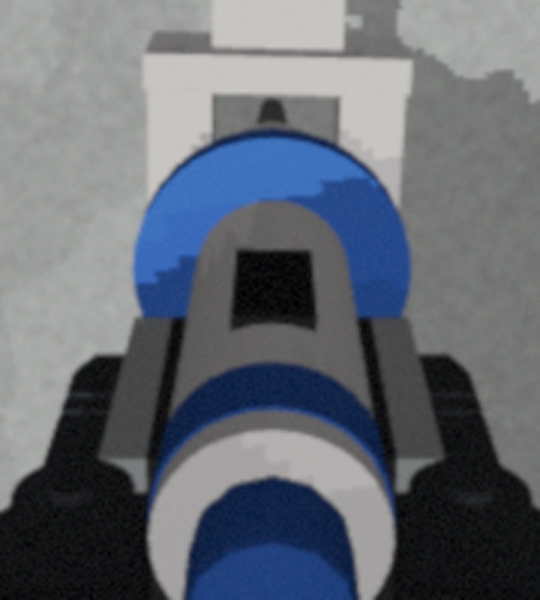

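View pics/s19.png

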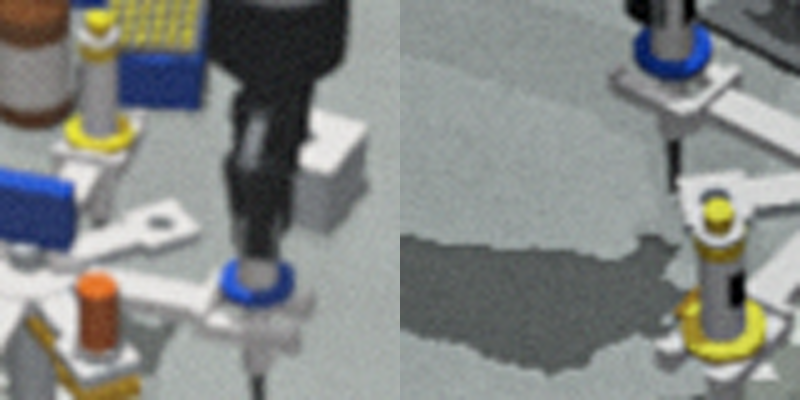

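Run:
```python
from h import *
d=np.load("w19.npz"); s=dict(tcp_pos=d["pos"],tcp_rot=d["rot"]); p=eyes.get_image("wrist")
for uv,z in [((321,234.3),.199),((321,234.3),.202),((321,234.3),.205),((321.5,221.7),.18),((230+273/3,190+55/3),.186)]: print(uv,z,wray(p,s,uv,z).round(4))
# collar left/right edges -> size => height
for z in (.196,.2,.204): print(z,np.linalg.norm(wray(p,s,(230+134/3,190+258/3),z)-wray(p,s,(230+411/3,190+258/3),z)), wray(p,s,(230+272.5/3,190+258/3),z).round(4))
```

```text
(321, 234.3) 0.199 [0.4831 0.0438 0.199 ]
(321, 234.3) 0.202 [0.484  0.0437 0.202 ]
(321, 234.3) 0.205 [0.4849 0.0436 0.205 ]
(321.5, 221.7) 0.18 [0.484  0.0434 0.18  ]
(321.0, 208.33333333333334) 0.186 [0.4924 0.0427 0.186 ]
0.196 0.04532371071388963 [0.4609 0.0465 0.196 ]
0.2 0.04428580809338173 [0.4626 0.0463 0.2   ]
0.204 0.04324790547287387 [0.4643 0.0462 0.204 ]
```

Emit:
{"api": "carry_out", "payload": {"commands": [[[1,0,0,-0.05,0],[1,0,0,-0.1,0],[1,0,0,-0.14,0],[1,0,0,-0.18,0],[1,0,0,-0.21,0],[1,0,0,-0.24,0],[1,0,0,-0.26,0],[1,0,0,-0.28,0],[1,0,0,-0.28,0],[1,0,0,-0.28,0]]]}}

```text
time_s: 35.9
tcp_pos: [0.4564, 0.047, 0.2359]
tcp_rot: [0.998, -0.06, 0.0, -0.0]
ft_force: [0.2, 0.6, -1.2]
opening: 0.0234
```

Emit:
{"api": "carry_out", "payload": {"commands": [[[1,0,0,-0.02,0],[1,0,0,-0.04,0],[1,0,0,-0.06,0],[1,0,0,-0.08,0],[1,0,0,-0.1,0],[1,0,0,-0.11,0],[1,0,0,-0.12,0],[1,0,0,-0.12,0],[1,0,0,-0.12,0],[1,0,0,-0.12,0]]]}}

```text
time_s: 36.9
tcp_pos: [0.4564, 0.047, 0.2311]
tcp_rot: [0.998, -0.06, 0.0, -0.0]
ft_force: [-0.1, -0.5, -1.6]
opening: 0.023
```

Run:
```python
from h import *
s=env.observe(); p=eyes.get_image("wrist"); print(s["time_s"],s["tcp_pos"],s["ft_force"],s["wrist_torque"])
c=cv2.resize(p["image"][190:390,230:410],(360,400),interpolation=2)
q=eyes.get_image("side"); a=cv2.resize(q["image"][195:245,315:365],(400,400),interpolation=2)
cv2.imwrite("pics/s20.png",np.hstack([a,c]))
q2=eyes.get_image("scene")
for c in (q,q2):
  for t in ["blue_collar","pipette_blue","free_fork"]: print(t,[(np.round(d["point"],4).tolist(),round(d["confidence"],2)) for d in tip_of(t,c)[:1]])
```

```text
36.9 [0.45638294 0.04696902 0.23110346] [-0.07389771 -0.45106408 -1.5729544 ] [ 0.00611052 -0.04004042 -0.03010251]
blue_collar [([0.6802, -0.4034, -0.0027], 0.64)]
pipette_blue [([0.6824, -0.4027, 0.0013], 0.61)]
free_fork [([0.4574, 0.0451, 0.177], 0.61)]
blue_collar [([0.46, 0.0481, 0.1829], 0.72)]
pipette_blue [([0.4555, 0.042, 0.0699], 0.89)]
free_fork [([0.4618, 0.0442, 0.1775], 0.78)]
```

View pics/s20.png

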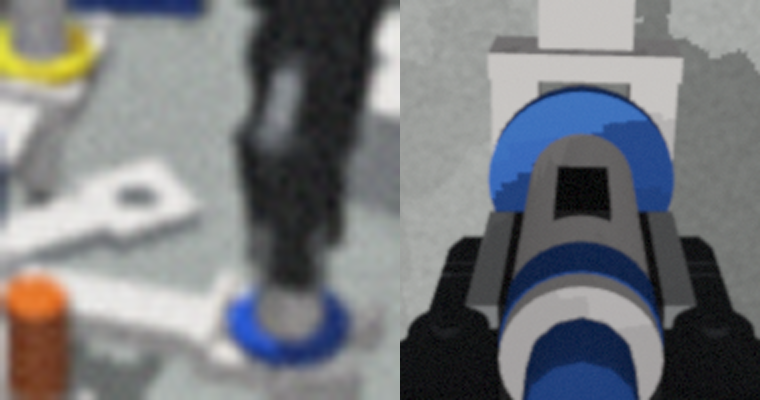

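No contact yet; continuing down slowly.

Emit:
{"api": "carry_out", "payload": {"commands": [[[1,0,0,-0.01,0],[1,0,0,-0.02,0],[1,0,0,-0.03,0],[1,0,0,-0.04,0],[1,0,0,-0.05,0],[1,0,0,-0.06,0],[1,0,0,-0.07,0],[1,0,0,-0.07,0],[1,0,0,-0.07,0],[1,0,0,-0.07,0]]]}}

```text
time_s: 38.35
tcp_pos: [0.4566, 0.047, 0.2306]
tcp_rot: [0.998, -0.06, 0.0, 0.0]
ft_force: [-5.1, -0.1, 11.3]
opening: 0.0229
```

Run:
```python
from h import *
s=env.observe(); p=eyes.get_image("wrist"); print(s["time_s"],s["tcp_pos"],s["ft_force"],s["wrist_torque"])
np.savez("w21.npz",pos=s["tcp_pos"],rot=s["tcp_rot"])
c=cv2.resize(p["image"][190:390,230:410],(540,600),interpolation=2); cv2.imwrite("pics/c21.png",c)
K=1
print("collar far",wray(p,s,(321,234),.186))
```

```text
38.35 [0.45662171 0.04701772 0.23059493] [-5.0898245  -0.06642628 11.25581001] [-0.163934    1.18004528  0.03108577]
collar far [0.48489455 0.04365042 0.186     ]
```

View pics/c21.png

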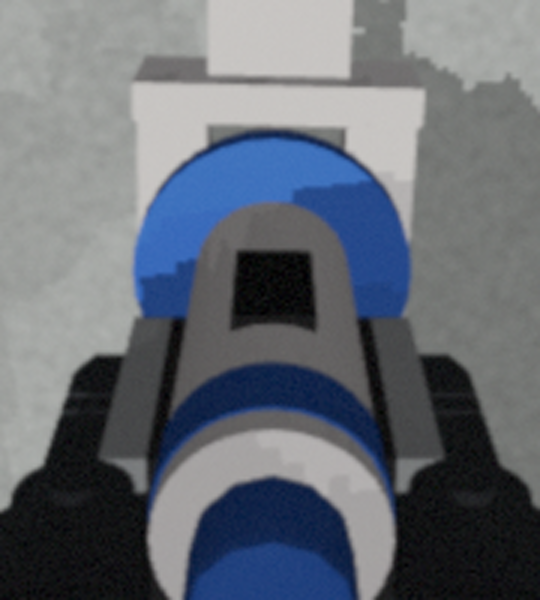

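Emit:
{"api": "carry_out", "payload": {"commands": [[[1,0,0,0.04,0],[0.9,0,0,0.05,0],[0.6,0,0,0.05,0],[0.4,0,0,0.05,0],[0.2,0,0,0.05,0],[0,0,0,0.05,0],[0,0,0,0.05,0],[0,0,0,0.05,0],[0,0,0,0.05,0],[0,0,0,0.05,0]]]}}

```text
time_s: 39.4
tcp_pos: [0.4564, 0.047, 0.2302]
tcp_rot: [0.998, -0.06, 0.0, -0.0]
ft_force: [-0.3, -0.2, 0.5]
opening: 0.0425
```

Run:
```python
from h import *
s=env.observe(); p=eyes.get_image("wrist"); print(s["time_s"],s["tcp_pos"],s["ft_force"],s["opening"])
c=cv2.resize(p["image"][190:390,230:410],(360,400),interpolation=2)
q=eyes.get_image("side"); a=cv2.resize(q["image"][195:265,305:375],(400,400),interpolation=2)
cv2.imwrite("pics/s22.png",np.hstack([a,c]))
```

```text
39.4 [0.45636929 0.04697386 0.23023852] [-0.25085129 -0.17367312  0.50845928] 0.04247596962483745
```

View pics/s22.png

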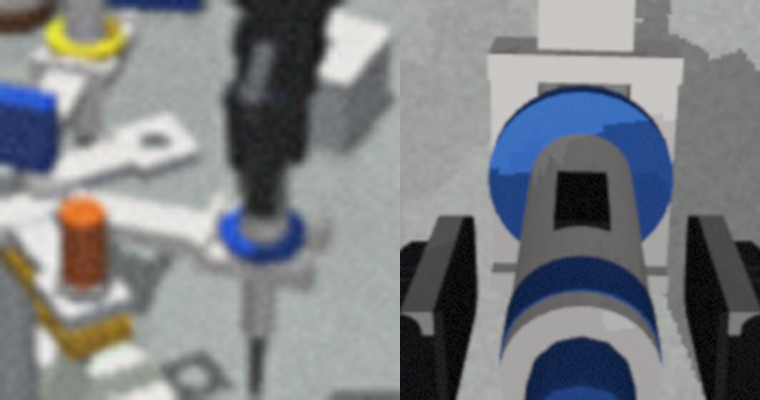

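Emit:
{"api": "carry_out", "payload": {"commands": [[[0,0,0,0.2,0],[0,0,0,0.5,0],[0,0,0,1,0],[0,0,0,1.6,0],[0,0,0,2.3,0],[0,0,0,3,0],[0,0,0,3.4,0],[0,-0.4,0,3.6,0],[0,-0.8,0,3.6,0],[0,-0.8,0,3.6,0]]]}}

```text
time_s: 40.5
tcp_pos: [0.4235, 0.0472, 0.3761]
tcp_rot: [0.998, -0.06, 0.001, 0.0]
ft_force: [-0.4, -0.4, -0.4]
opening: 0.0428
```

Run:
```python
from h import *
eyes.get_image("scene")
s=env.observe(); p=eyes.get_image("wrist"); print(s["time_s"],s["tcp_pos"],s["ft_force"])
cv2.imwrite("pics/w23.png",p["image"]);
q=eyes.get_image("side"); a=cv2.resize(q["image"][160:300,230:370],(400,400),interpolation=2)
q2=eyes.get_image("scene"); b=cv2.resize(q2["image"][190:310,240:400],(400,300),interpolation=2)
cv2.imwrite("pics/s23.png",np.hstack([a,np.vstack([b,np.zeros((100,400,3),np.uint8)])]))
for c in (p,q,q2):
  for t in ["blue_collar","blue_handle","pipette_blue","free_fork","pin_collar"]: print(t,[(np.round(d["point"],4).tolist(),round(d["confidence"],2)) for d in tip_of(t,c)[:1]])
for t in ["pipette_red","pipette_green","pipette_yellow"]: print(t,[(np.round(d["point"],4).tolist(),round(d["confidence"],2)) for c in (q,q2) for d in tip_of(t,c)[:1]])
```

```text
40.55 [0.42430481 0.04708142 0.37565819] [ 0.45151124 -0.37123416 -0.81041146]
blue_collar [([0.4619, 0.0501, 0.1771], 0.71)]
blue_handle [([0.4575, 0.0467, 0.2234], 0.92)]
pipette_blue [([0.4606, 0.0453, 0.0722], 0.82)]
free_fork []
pin_collar [([0.5489, 0.0961, 0.18], 0.94)]
blue_collar [([0.4638, 0.0487, 0.1789], 0.87)]
blue_handle [([0.4606, 0.0435, 0.2239], 0.64)]
pipette_blue [([0.4629, 0.0435, 0.0709], 0.88)]
free_fork [([0.4612, 0.0488, 0.1756], 0.85)]
pin_collar [([0.3626, -0.3184, 0.0705], 0.56)]
blue_collar [([0.4621, 0.0492, 0.1809], 0.67)]
blue_handle [([0.458, -0.3173, 0.004], 0.75)]
pipette_blue [([0.4619, 0.0428, 0.0707], 0.67)]
free_fork [([0.4605, 0.0454, 0.1787], 0.76)]
pin_collar [([0.5855, 0.5119, 0.0022], 0.61)]
pipette_red [([0.7359, 0.0038, 0.0728], 0.55), ([0.7401, 0.0078, 0.0731], 0.84)]
pipette_green [([0.62, 0.1649, 0.0713], 0.84), ([0.6188, 0.1664, 0.0729], 0.9)]
pipette_yellow [([0.5791, -0.1118, 0.0715], 0.64), ([0.5788, -0.1153, 0.0744], 0.63)]
```

View pics/s23.png

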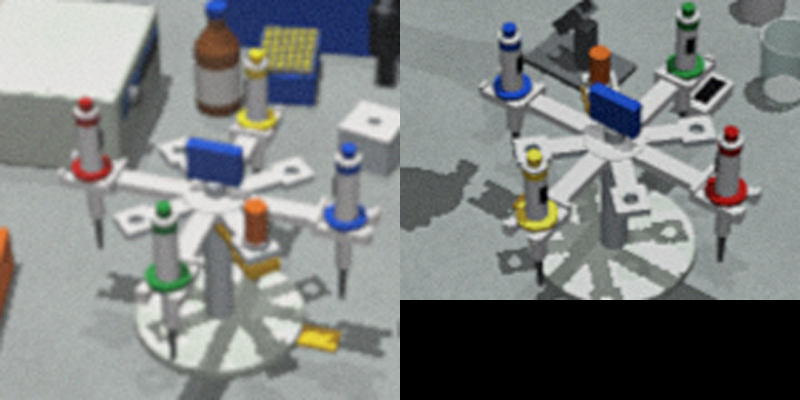

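View pics/w23.png

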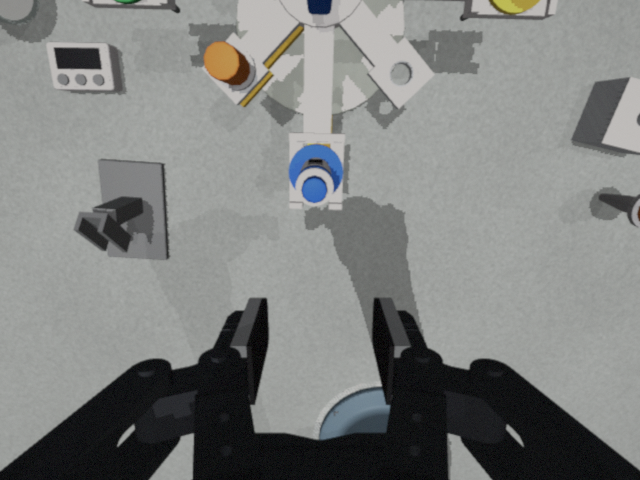

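All four pipettes hang upright: the blue tip is at about z 0.071 and its collar at about 0.179. The pin is home with its collar at about 0.180, and the arm is clear. I'm handing the job in.

Run:
```python
from h import *
print(ticket.finish_job()); print(env.observe()["time_s"])
```

```text
the job is handed in; nothing more can be done
None
the job is handed in; nothing more can be done
```

I turned the carousel by its knob until the empty fork was at the front, over the yellow tab. I took the smaller orange pin (the one in the block) and pushed it home through the lug into the bracket. The blue pipette leaned 40° in the grip, so I stood it upright against the fixed rest and lowered it into the fork. The job was handed in at about 41 of the 72 s, and the hand-in reported no verdict.

**Last checks before hand-in:**
- **Lock pin:** its collar measured about 0.180 m high in the wrist view, about 2–3 mm from the hole position I measured earlier. In the last check, the side and scene views missed the pin and reported other objects. When I pushed it, it did not move any further at 15.6 N, which fits it being fully home.
- **Blue pipette:** it looked upright, with its collar at 0.177–0.181 m and about 3 mm from the seat point.
- **Other pipettes:** red, green and yellow hung with their tips at 0.071–0.074 m.
- **Robot:** the arm was clear and touching nothing.

**Disagreements and forces:**
- The networks and my own wrist-image fit disagreed by 5–8 mm on how high I held the blue pipette. I lowered it by contact force instead; the wrist read about 11 N at touchdown, under the 60 N limit.
- The pipette tip pressed on the rest at about 11 N when the first uprighting move jammed, and I corrected this by moving in an arc.
- I did not measure the bystanders again at the end. I saw no contact with them at any point.

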